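Hang the dough roller on its drying stand by its axle

ROBOT

A 6-joint arm with a two-finger parallel gripper is mounted at the origin on a cart in front of the work surface, level with it; the furniture and walls round the work are solid. World frame = base frame: x ahead of the robot, y to its left, z up, the work surface at z = 0. Lengths are in mm, angles in rad, forces in N, time in s.
With the tool pointing down it reaches from about 300 to 1000 mm from the base axis. Payload 5.1 kg.
Tool frame: the origin (TCP) lies at the very end of the fingers, on their centre line; the grasp point (between the pads) lies 19 mm behind it; z points along the fingers, y is the line along which they close (so a half turn about z gives the same grasp; the last joint's range is limited). The gripper opens to 95 mm and grips with 3 to 60 N. Pads are 20 mm wide; open, the fingers measure 119 mm over their backs; the gripper's body (75 mm by 180 mm) begins 59 mm behind the grasp point.
Start: joints at [1.027, 0.124, 1.65, -0, 1.367, -0.083], TCP at [289.05, 582.181, 214.656] pointing down, gripper open.
Joint ranges: [-2.61, 2.61], [-1.02, 2.33], [0.03, 2.71], [-1.35, 4.49], [0.32, 2.68], [-2.91, 2.91]. Speed limits (rad/s): [2.57, 2.57, 3.14, 3.14, 3.14, 3.14].

INTERFACE

Orientations are given as a rotation vector (axis times angle).
In Python, from station import ctrl gives the robot as it stands. The module is installed in compiled form; this text tells all that it offers.
- The arm moves only by the tool step_arm, never from a script. Its argument "steps" is text: rows parted by semicolons, each of 5 numbers parted by spaces: the opening, from -1 (shut) to 1 (fully open), so that 0 is half open, then the shift along the world's x, y, z in mm, then the turn about the world's z in rad. A call has exactly 5 rows; each row is the pose to reach, as a shift and turn from the pose commanded when the call began; what a row does not reach only later rows make up. A row lasts 1/8 s, in which the tool goes at most 62.5 mm and 10.7 degrees, less where a joint would pass 70% of its speed; a pose out of reach is approached as far as the arm can. A call with a gripper value outside its range is refused whole. The fingers move at their own pace and stop on an object; "squeeze" is the grip in N (left out, the last holds). Time passes only in rows, so rows that repeat a pose let the fingers close, or fill a call up. It gives the time, the measured TCP pose, the force, the opening and the grip force at its end, in the units of the state.
- ctrl.get_state(): the state, without advancing time (a new reading comes with each control period).
- ctrl.capture(name): name is "scene" or "top" or "wrist"; returns a dict with "color" (384x512x3 uint8, red, green, blue), "range_z" (384x512 float32, mm along the optical axis (not along the pixel's ray), 0 where there is no reading), "K" (3x3 intrinsics, pixels), "R" (3x3) and "t" (3): a world point X has camera coordinates R X + t; the wrist camera has in their place "hand_eye" (4x4, takes a point from camera to tool coordinates, whose origin is the TCP and whose axes are the flange's). Camera axes: x right, y down, z forward; pixel columns grow to the right and rows downward; lengths in mm; the calibration is good to about 2 mm. A picture is of the moment at which its call begins: read the wrist's pose just before it.
- ctrl.close_job(): hands the job in; it is judged then, once.
Trained networks look in the newest picture that a camera, given by its name, has taken for a name from the list of things; names that differ only in an ending like _2 or _b are one class to them, and where a whole thing is asked for, a point or a joint stands for the part that bears it (a point fixed in the world has none). Each returns a list of dicts, best first, with "p" (0 to 1); they miss things now and then, are a little off and sometimes report something else, mostly with a low value. They report only what shows in the picture. A call takes as long as a camera call. They do not tell look-alikes from the thing itself.
- ctrl.spot_in(camera, target): "rect" ([centre column, centre row, width, height] in pixels, round what is visible of it).
- ctrl.tip_of(camera, target): "location" ([column, row] in pixels: a listed point, or the origin of a listed thing).
The state is a dict: "t": time; "joints": joint angles; "qd": joint speeds; "effort": joint torques, N m; "tcp_pos": TCP position; "orientation": TCP orientation; "contact_force": force on the tool from outside, world axes, zero at the start; "wrist_torque": the same for the moment, N m; "gripper_width": opening from 0.0 (shut) to 1.0 (fully open); "grip_force": force on a finger pad.
Only numpy, scipy, OpenCV 4.12 (cv2) and the standard library are available. Lean on these libraries where they do the work, as an engineer would, in place of code of your own. Each camera call takes 0.05 s, during which the arm holds its last target. There are 200 camera calls.

TASK

Pick up the roller's axle by its wooden handle, thread the rod gently up the sloping bore of the wooden roller lying in the metal rack until the collar is fully home against the roller, and lift the roller out on the axle. Carry it to the wooden stand, whose forks are clamped at a different height each time, lower the axle, level and in line, feeling for both forks (one at the neck between handle and collar, the other beyond the roller), and let go only when it rests on them, never pressing on so that the rod is levered up over a fork, so that the roller hangs free between the forks. Never touch the roller itself with the gripper, do not press it hard against the rack, and leave the garlic and the tin where they are.

Things in the scene. Friction and masses are not known exactly. Their poses are not given: they have to be found in the camera images.
- roller_center (a point): Centre of the loose wooden roller: a tube 70 mm long, 48 mm outside, with flat metal end rings and a straight bore of 15 mm diameter; about 0.16 kg, varies. It lies in the rack at the start. z runs along the bore and at the start points uphill, away from the lower mouth (35 mm from the centre along -z) that the rod must enter. x and y mean nothing, it is round.
- axle_grip (a point): Centre of the wooden handle of the loose axle (0.12 kg), half-way up. The axle lies on the table at the start, this point 11 mm up. x runs along the rod from handle to tip, z up. Handle 70 mm long, 20 wide (y), 22 high; grip it across y. From this point along x: handle to 35 mm, neck (10 mm thick) to 61, collar to 67, bare rod beyond.
- axle_collar (a point): On the axle, same axes as the handle: centre of the collar's far face, which the roller comes to rest against, 67 mm along x from the handle's centre. Collar 22 mm diameter, 6 mm thick. From here the rod, 10 mm diameter, runs 118 mm on to its tip; the last 12 mm taper to a blunt 4 mm. Fully home, the roller's centre is 35 mm ahead of this point.
- rack: Fixed metal rack: a base plate 130 x 80 mm and a V cradle sloping up 15 degrees along x, open above. Origin under its middle, on the table; x level, uphill, z up. The roller's axis is 105 mm up at the middle. A lip at the lower end stays 18 mm below the bore axis; two lugs at the upper end, 27 mm apart, stop the roller from being pushed out and let the rod tip pass between.
- stand: Fixed wooden stand. Origin under its middle, on the table; x from one fork to the other, z up. Base 160 x 80 x 12 mm. Two forks 8 mm thick, 44 mm wide, middles 54.5 mm either side along x; slots 13 mm wide, open above, flaring to 34 mm at the top, 29 mm deep in all. Both forks are clamped at one height that differs each time and is not reported: a seated axle's axis is 55 to 85 mm up.
- garlic: Bystander: garlic bulb 60 mm across, 59 mm high, origin under its middle.
- tin: Bystander: food tin 75 mm across, 58 mm high, origin under its middle.
There are look-alikes about, which are no part of the job. There is more than one size of the part that bears roller_center; the job needs the smaller.

How it is judged (in metres and radians):
On the way, in this order (a step that is already met when the one before it is completed fails the run):
1. the axle is through the roller with its collar home (within 3 mm) while the roller lies in the rack (x of roller_center in the frame of axle_grip between 0.09 and 0.105 m and y of roller_center in the frame of axle_grip between -0.006 and 0.006 m and z of roller_center in the frame of axle_grip between -0.006 and 0.006 m and angle between the z axis of roller_center and the x axis of axle_grip, either way round below 0.15 rad and distance of roller_center from where it was at the start of the episode below 0.02 m), for 0.2 s.
2. the roller is lifted clear of the rack on the axle, at least 30 mm up (x of roller_center in the frame of axle_grip between 0.09 and 0.13 m and y of roller_center in the frame of axle_grip between -0.006 and 0.006 m and z of roller_center in the frame of axle_grip between -0.006 and 0.006 m and angle between the z axis of roller_center and the x axis of axle_grip, either way round below 0.15 rad and distance of roller_center from where it was at the start of the episode above 0.03 m and contact force between roller and rack below 0.05 N and contact force between roller and axle above 0.3 N), for 0.2 s.
3. the axle, still held, rests level on the forks of the stand (x of roller_center in the frame of axle_grip between 0.09 and 0.116 m and y of roller_center in the frame of axle_grip between -0.006 and 0.006 m and z of roller_center in the frame of axle_grip between -0.006 and 0.006 m and angle between the z axis of roller_center and the x axis of axle_grip, either way round below 0.15 rad and contact force between axle and stand above 0.5 N and contact force between the fingers and axle above 1 N and angle between the x axis of axle_grip and the x axis of stand, either way round below 0.08 rad and horizontal distance between roller_center and stand below 0.024 m), for 0.2 s.
At the end, for the whole second after the job is handed in: The axle rests in both forks of the stand, level and lined up within about 3 degrees, handle outside one fork with that fork at the neck (axle within 10 mm lengthwise of central), the roller on the rod within 14 mm of the collar, hanging clear of the stand, everything released and still (x of roller_center in the frame of axle_grip between 0.09 and 0.116 m and y of roller_center in the frame of axle_grip between -0.006 and 0.006 m and z of roller_center in the frame of axle_grip between -0.006 and 0.006 m and angle between the z axis of roller_center and the x axis of axle_grip, either way round below 0.15 rad and y of axle_grip in the frame of stand between -0.006 and 0.006 m and y of roller_center in the frame of stand between -0.004 and 0.004 m and horizontal distance between roller_center and stand below 0.022 m and angle between the x axis of axle_grip and the x axis of stand, either way round below 0.06 rad and horizontal distance between axle_grip and stand between 0.0925 and 0.1125 m and height (world z) of axle_grip above 0.045 m and contact force between axle and stand above 0.3 N and contact force between roller and stand below 0.05 N and linear speed of axle below 0.02 m/s and linear speed of roller below 0.03 m/s); the robot touches nothing.
It fails at once if the gripper or arm touches the roller (contact force between any of the fingers, the arm and roller above 0.5 N).
It fails at once if the roller is pressed hard (over 25 N) against the rack (contact force between roller and rack above 25 N).
It fails at once if the axle bears on the stand while it is out of line or out of level by over 7 degrees (levered on a fork) (contact force between axle and stand above 1 N and angle between the x axis of axle_grip and the x axis of stand, either way round above 0.12 rad).
It fails at once if the garlic or the tin is shoved aside by over 25 mm (distance of any of garlic, tin from where it was at the start of the episode above 0.025 m).
It also fails if it takes over 61 s, if anything falls off the work surface, if the arm or the gripper's body presses on something with over 40 N, if the wrist force passes 120 N, or if a joint passes its speed limit or range.

## Working session

There is one attempt and no reset: what is moved stays moved. The work goes in short steps, Python scripts to look and compute and a tool call to move; the robot and the scene stay as the last step left them, time stands still between calls to the robot, and variables do not carry over. Pictures are saved under pics/ and viewed, at most 10 in all, crops included, and the job is handed in when it is done.

Besides the shell and the picture viewer there is one more tool, called as name(argument=value, ...) on one line, values as JSON. step_arm: Moves the arm, as the interface text tells. Its arguments: {"type":"object","properties":{"steps":{"type":"string"},"squeeze":{"type":"number"}},"required":["steps"]}

```bash
mkdir -p pics; cat > h.py <<'E'
import numpy as np, cv2
from station import ctrl
from scipy.spatial.transform import Rotation as Ro
def cap(n):
    s=ctrl.get_state(); c=ctrl.capture(n)
    if n=="wrist":
        T=np.eye(4);T[:3,:3]=Ro.from_rotvec(s["orientation"]).as_matrix();T[:3,3]=s["tcp_pos"]
        M=T@np.array(c["hand_eye"]); c["R"]=M[:3,:3].T; c["t"]=-c["R"]@M[:3,3]
    return c
def save(c,f): cv2.imwrite("pics/"+f,cv2.cvtColor(c["color"],cv2.COLOR_RGB2BGR))
def w(c,u,v,z=None,planez=None):
    K=np.array(c["K"]);R=np.array(c["R"]);t=np.array(c["t"]).ravel()
    r=np.linalg.inv(K)@[u,v,1]
    if planez is not None:
        o=-R.T@t; d=R.T@r; return o+d*(planez-o[2])/d[2]
    if z is None:
        p=c["range_z"][int(v)-1:int(v)+2,int(u)-1:int(u)+2]; z=np.median(p[p>0]) if (p>0).any() else np.nan
    return R.T@(r*z-t)
def px(c,X):
    p=np.array(c["R"])@np.asarray(X,float)+np.array(c["t"]).ravel(); q=np.array(c["K"])@p; return q[:2]/q[2]
def cloud(c,step=1):
    K=np.array(c["K"]);Z=c["range_z"];v,u=np.mgrid[0:384:step,0:512:step];z=Z[::step,::step].astype(float)
    P=np.stack([(u-K[0,2])/K[0,0]*z,(v-K[1,2])/K[1,1]*z,z],-1)
    W=(P-np.array(c["t"]).ravel())@np.array(c["R"]); W[z<=0]=np.nan; return W
E
cat > a.py <<'E'
from h import *
np.set_printoptions(precision=1,suppress=True)
cs={n:cap(n) for n in("scene","top")}
big=np.hstack([cs["scene"]["color"],cs["top"]["color"]])
for n in cs: save(cs[n],n+"0.png")
print(ctrl.get_state()["orientation"])
for n in cs:
    print(n,"cam",-np.array(cs[n]["R"]).T@np.array(cs[n]["t"]).ravel())
    for t in("roller_center","axle_grip","axle_collar","rack","stand","garlic","tin"):
        for d in ctrl.tip_of(n,t)[:4]:
            u,v=d["location"]
            if 0<=u<511 and 0<=v<383: print(t,round(d["p"],2),np.array([u,v]),w(cs[n],u,v))
E
python3 a.py
```

```text
[-0.7 -3.1  0. ]
scene cam [ 129.9 -203.6  756.4]
roller_center 0.82 [219.1 133.1] [592.3 332.9 123. ]
roller_center 0.68 [228.3 273.2] [373.2  90.9  63.3]
axle_grip 0.56 [243.1 223.8] [496.2 170.4  19.4]
rack 0.8 [223.9 168. ] [585.6 319.7  20.9]
stand 0.89 [345.4 222.8] [607.2 -11.1  78.2]
garlic 0.93 [286.5 155.3] [718.6 230.5  25.5]
tin 0.67 [316.8 166.8] [729.2 145.6  35.3]
top cam [ 420.6  204.2 1060.8]
roller_center 0.92 [296.9 272.1] [389.  114.2  65.2]
roller_center 0.8 [202.5 172.8] [610.6 339.6 128.1]
axle_collar 0.97 [265.3 203.7] [556.7 191.7  15.7]
axle_collar 0.63 [274.  132.2] [734.9 173.9  54.3]
rack 0.66 [211.8 182.2] [590.6 318.2 119.5]
stand 0.87 [334.4 166.2] [659.6  13.9  12.7]
garlic 0.73 [245.3 141.5] [715.  246.9  32.6]
tin 0.87 [271.9 129.3] [742.4 179.3  54.5]
```

View pics/scene0.png

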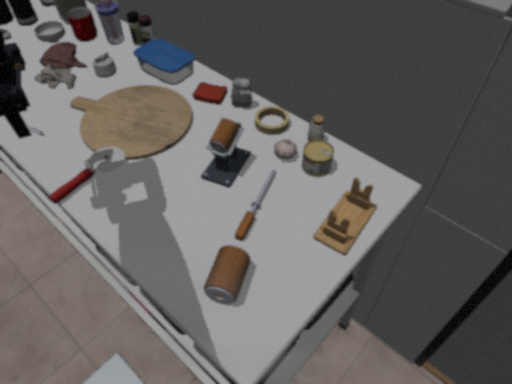

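View pics/top0.png

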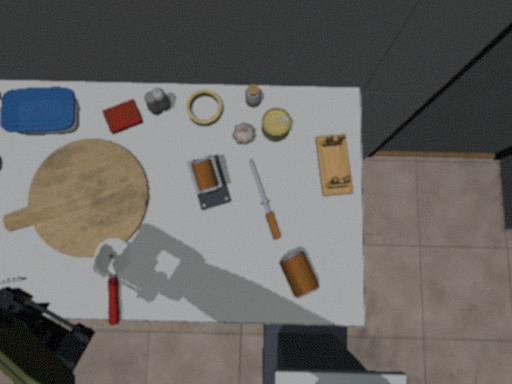

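```bash
cat > b.py <<'E'
from h import *
np.set_printoptions(precision=1,suppress=True)
t=cap("top"); s=cap("scene")
for c,n in((t,"top"),(s,"scene")):
    W=cloud(c);P=W.reshape(-1,3);C=c["color"].reshape(-1,3).astype(int)
    def sel(x0,x1,y0,y1,z0,z1):
        return (P[:,0]>x0)&(P[:,0]<x1)&(P[:,1]>y0)&(P[:,1]<y1)&(P[:,2]>z0)&(P[:,2]<z1)
    m=sel(520,690,240,420,60,160); Q=P[m]
    print(n,"rack>60",len(Q),Q.min(0),Q.max(0))
    br=m&(C[:,0]>C[:,2]+35); Q=P[br]; print("brown",len(Q),Q.mean(0)); 
    A=np.c_[Q[:,:2]-Q[:,:2].mean(0),np.ones(len(Q))]; 
    for p in Q[::max(1,len(Q)//25)]: print(p,end=' ')
    print()
    m=sel(480,690,90,260,6,40); Q=P[m]; mu=Q.mean(0); d=np.linalg.svd(Q[:,:2]-mu[:2])[2][0]; a=(Q[:,:2]-mu[:2])@d
    print("axle",len(Q),mu,d,mu[:2]+d*a.min(),mu[:2]+d*a.max())
    m=sel(560,760,-60,80,6,120); Q=P[m]; 
    for lo,hi in((6,25),(25,60),(60,120)):
        k=Q[(Q[:,2]>lo)&(Q[:,2]<hi)]; 
        if len(k): print("stand",lo,len(k),k.mean(0),cv2.minAreaRect(k[:,:2].astype(np.float32)),k[:,2].max())
cr=lambda c,x,y,w_,h_: cv2.resize(c["color"][y:y+h_,x:x+w_],(400,400*h_//w_),interpolation=cv2.INTER_CUBIC)
I=np.hstack([cr(s,190,105,100,140),cr(t,180,130,100,140)])
cv2.imwrite("pics/crop1.png",cv2.cvtColor(I,cv2.COLOR_RGB2BGR))
E
python3 b.py
```

```text
top rack>60 924 [569.8 299.6  73.2] [661.5 381.6 137.3]
brown 466 [607.6 336.8 123.4]
[642.1 328.8 124.5] [631.5 349.8 136.9] [629.7 350.  134.7] [627.7 350.2 133.2] [624.8 349.7 135.3] [623.7 350.5 129.6] [621.7 353.  127.7] [619.3 355.2 127.9] [616.7 354.9 129. ] [615.  357.7 125.3] [613.3 360.5 121.6] [611.2 358.2 120.7] [608.6 355.5 122.4] [606.9 358.3 118.6] [608.7 316.8 114.2] [606.4 316.7 113.9] [603.9 316.6 114.5] [601.3 316.4 115.5] [598.8 316.2 116.1] [597.4 316.7 111.2] [593.9 315.9 116.8] [591.8 318.3 115.1] [589.1 318.  116.9] [586.3 317.6 119.8] [584.7 318.  115.3] [579.2 338.5 116.9] 
axle 414 [560.  193.1  17.2] [-0.9 -0.3] [677.2 234.9] [477.4 163.7]
stand 6 1443 [662.7  17.6  11.2] ((673.50830078125, 2.2537574768066406), (170.17601013183594, 108.80070495605469), 6.723032474517822) 24.6712388432793
stand 25 200 [661.7  21.6  39.7] ((665.8800048828125, 19.142934799194336), (124.36536407470703, 57.52650451660156), 6.582932472229004) 59.81826509609581
stand 60 183 [669.1  16.2  77. ] ((667.0103759765625, 15.78156852722168), (117.11760711669922, 44.43376159667969), 6.788
[... 466 characters left out ...]
 344.6 116.1] [606.2 318.5 116.5] [594.3 322.6 119. ] [585.6 330.3 117.1] [575.8 333.1 119. ] [606.8 316.5 108. ] [594.4 313.3 115.4] [594.  313.1 112.6] [584.  312.7 113.7] 
axle 425 [551.2 187.9  15.6] [-0.9 -0.3] [671.4 232.5] [477.6 160.5]
stand 6 1496 [656.6   7.4  10.9] ((661.5072021484375, 13.205463409423828), (160.52769470214844, 80.142822265625), 6.964079856872559) 24.969648316146046
stand 25 522 [656.3  12.5  41.4] ((659.4801025390625, 16.91892433166504), (125.49832916259766, 57.86738967895508), 7.054285049438477) 59.988146408124614
stand 60 342 [657.2  12.5  74.4] ((661.6524047851562, 13.117460250854492), (118.93565368652344, 44.8091926574707), 6.679104804992676) 90.36574737367602
```

View pics/crop1.png

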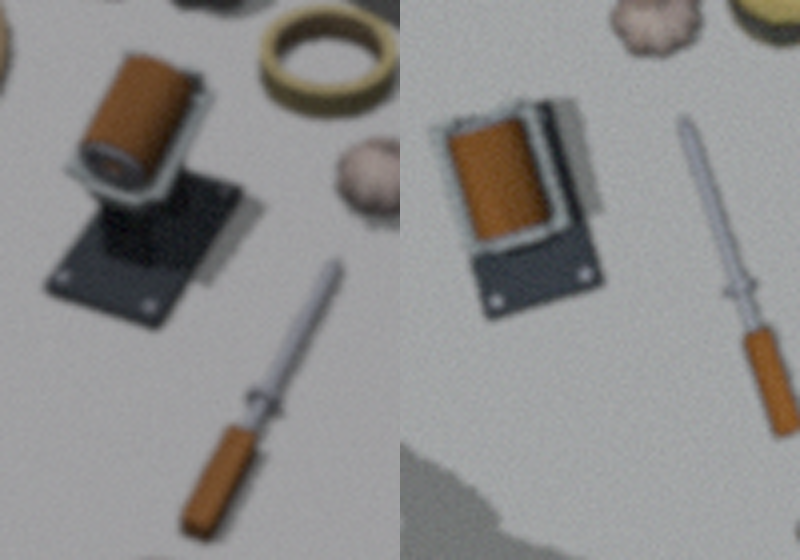

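step_arm(steps="1 140 -265 40 0.8; 1 140 -265 40 0.8; 1 140 -265 40 0.8; 1 140 -265 40 0.8; 1 140 -265 40 0.8")

```text
t: 1.52
tcp_pos: [429.6, 315.6, 255.2]
orientation: [-0.536, 3.095, 0.0]
contact_force: [0.0, 0.5, 0.4]
gripper_width: 1.001
grip_force: 0.0
```

step_arm(steps="1 70 -140 0 0; 1 70 -140 0 0; 1 70 -140 0 0; 1 70 -140 0 0; 1 70 -140 0 0")

```text
t: 2.15
tcp_pos: [498.8, 177.7, 254.7]
orientation: [0.53, -3.096, -0.001]
contact_force: [0.4, 0.7, -0.2]
gripper_width: 1.002
grip_force: 0.0
```

```bash
cat > c.py <<'E'
from h import *
np.set_printoptions(precision=2,suppress=True)
c=cap("wrist");save(c,"w1.png");s=ctrl.get_state();print(s["tcp_pos"],s["orientation"],s["joints"]);print(c["hand_eye"])
M=Ro.from_rotvec(s["orientation"]).as_matrix();print(M)
for t in("axle_grip","axle_collar","roller_center"):
    for d in ctrl.tip_of("wrist",t)[:3]: print(t,d["p"],d["location"],w(c,*d["location"]),w(c,*d["location"],planez=11))
E
python3 c.py
```

```text
[498.64 178.05 254.64] [ 0.53 -3.1  -0.  ] [ 0.24 -0.17  1.87  0.    1.44 -1.67]
[[  -0.     -0.97   -0.25   69.84]
 [   1.     -0.     -0.     -0.32]
 [  -0.     -0.25    0.97 -169.71]
 [   0.      0.      0.      1.  ]]
[[-0.94 -0.33 -0.  ]
 [-0.33  0.94  0.  ]
 [ 0.    0.   -1.  ]]
axle_grip 0.56 [247.9, 166.3] [499.62 166.7   22.01] [501.44 167.04  11.  ]
axle_collar 0.56 [250.5, 209.5] [558.32 190.75  16.22] [559.92 191.22  11.  ]
roller_center 0.83 [232.4, 62.1] [387.31 110.76  65.59] [380.34 104.17  11.  ]
roller_center 0.77 [347.7, 308.4] [601.01 326.09 123.62] [663.9  390.51  11.  ]
```

View pics/w1.png

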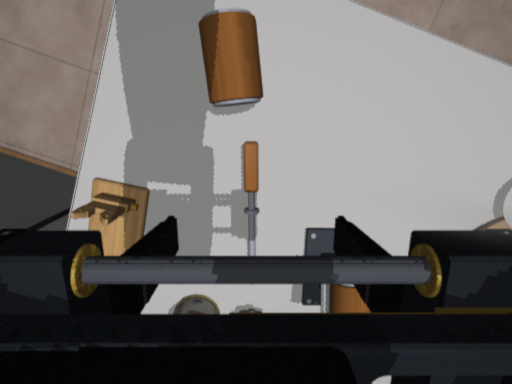

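```bash
cat > d.py <<'E'
from h import *
np.set_printoptions(precision=3,suppress=True)
c=cap("wrist");W=cloud(c);C=c["color"].astype(int)
X,Y,Z=W[...,0],W[...,1],W[...,2]
reg=(X>455)&(X<585)&(Y>130)&(Y<215)&(Z>4)&(Z<40)
br=reg&(C[...,0]>C[...,2]+30)
u=lambda m:np.array([w(c,x,y,planez=22) for y,x in np.argwhere(m)])
H=u(br)[:,:2]; r=cv2.minAreaRect(H.astype(np.float32)); print("handle",len(H),H.mean(0),r)
v,uu=np.mgrid[0:384,0:512]
rod=reg&~br; Q=np.array([w(c,x,y,planez=13) for y,x in np.argwhere(rod)])[:,:2]
g=np.r_[H,Q]; m=g.mean(0);d=np.linalg.svd(g-m)[2][0];d*=np.sign(d[0]);print("dir",d,np.arctan2(d[1],d[0]),"ends",m+d*((g-m)@d).min(),m+d*((g-m)@d).max())
g=H;m=g.mean(0);d=np.linalg.svd(g-m)[2][0];print("Hdir",np.arctan2(d[1],d[0]))
print("tip px", [px(c,[501+d0,167+d0*.36,11]) for d0 in(100,)])
E
python3 d.py
```

```text
handle 690 [498.77  170.572] ((499.4204406738281, 170.3507537841797), (67.31336212158203, 18.766319274902344), 19.581119537353516)
dir [0.94  0.341] 0.34844470109138076 ends [467.745 158.871] [585.756 201.741]
Hdir 0.3441108259122866
tip px [array([248.428, 236.888])]
```

step_arm(steps="1 7.5 -4 -60 0.008; 1 7.5 -4 -120 0.008; 1 7.5 -4 -180 0.008; 1 7.5 -4 -225 0.008; 1 7.5 -4 -251 0.008", squeeze=30)

```text
t: 3.02
tcp_pos: [504.4, 173.4, 0.6]
orientation: [0.544, -3.09, 0.0]
contact_force: [0.5, -0.1, 0.3]
gripper_width: 1.002
grip_force: 0.0
```

step_arm(steps="0 0 0 0 0; -0.4 0 0 0 0; -1 0 0 0 0; -1 0 0 0 0; -1 0 0 0 0")

```text
t: 3.65
tcp_pos: [506.7, 173.2, 3.9]
orientation: [-0.543, 3.094, 0.0]
contact_force: [0.2, 0.2, -0.0]
gripper_width: 0.532
grip_force: 0.0
```

step_arm(steps="-1 0 0 0 0; -1 0 0 0 0; -1 0 0 0 0; -1 0 0 0 0; -1 0 0 0 0")

```text
t: 4.28
tcp_pos: [506.5, 173.2, 3.6]
orientation: [0.543, -3.094, 0.0]
contact_force: [-0.4, 0.4, 0.1]
gripper_width: 0.208
grip_force: 30.0
```

step_arm(steps="-1 0 0 0 0; -1 0 0 20 0; -1 0 0 60 0; -1 0 0 100 0; -1 0 0 130 0")

```text
t: 4.9
tcp_pos: [506.8, 173.2, 135.3]
orientation: [-0.542, 3.093, 0.0]
contact_force: [0.1, -0.1, -1.1]
gripper_width: 0.208
grip_force: 30.0
```

```bash
cat > e.py <<'E'
from h import *
np.set_printoptions(precision=2,suppress=True)
# rack, tin, garlic from wrist/top/scene; axle pitch from scene+top
t=cap("top");s=cap("scene");wr=cap("wrist");st=ctrl.get_state();print(st["tcp_pos"],st["gripper_width"],st["grip_force"],st["contact_force"],st["wrist_torque"])
for n,c in(("top",t),("scene",s),("wrist",wr)):
    for k in("tin","rack","garlic"):
        for d in ctrl.spot_in(n,k)[:2]: print(n,k,round(d["p"],2),d["rect"])
    P=cloud(c).reshape(-1,3); 
    o=np.array(st["tcp_pos"]);a=np.array([.94,.341]);q=(P[:,:2]-o[:2])@a;l=(P[:,:2]-o[:2])@[-.341,.94]
    m=(q>55)&(q<180)&(abs(l)<10)&(P[:,2]>60)&(P[:,2]<250)
    if m.sum()>10: print(n,"rod pitch fit",m.sum(),np.polyfit(q[m],P[m,2],1),q[m].max())
save(s,"s2.png");save(t,"t2.png")
I=np.hstack([cv2.resize(x[80:260,170:410],(400,300),interpolation=cv2.INTER_CUBIC) for x in (s["color"],t["color"])]);I=np.vstack([I,cv2.resize(np.hstack([wr["color"],wr["color"]*0]),(800,300))])
cv2.imwrite("pics/m2.png",cv2.cvtColor(I,cv2.COLOR_RGB2BGR))
E
python3 e.py
```

```text
[507.6  173.45 135.08] 0.20979120838150506 29.99963253736496 [ 0.44  0.17 -1.48] [ 0.07  0.06 -0.06]
top tin 0.58 [276.0, 122.5, 33.7, 30.9]
top rack 0.72 [208.6, 180.2, 42.5, 53.9]
top garlic 0.65 [241.2, 136.3, 21.6, 16.5]
top rod pitch fit 154 [ -0.01 147.19] 178.59437439726614
scene tin 0.94 [317.0, 161.1, 34.0, 35.9]
scene tin 0.38 [220.9, 167.4, 46.1, 37.2]
scene rack 0.59 [217.3, 169.1, 34.7, 43.3]
scene garlic 0.57 [222.1, 168.2, 46.9, 40.0]
scene rod pitch fit 18 [  0.04 142.9 ] 174.5796700843024
wrist rack 0.8 [390.6, 298.4, 12.2, 35.5]
```

View pics/m2.png

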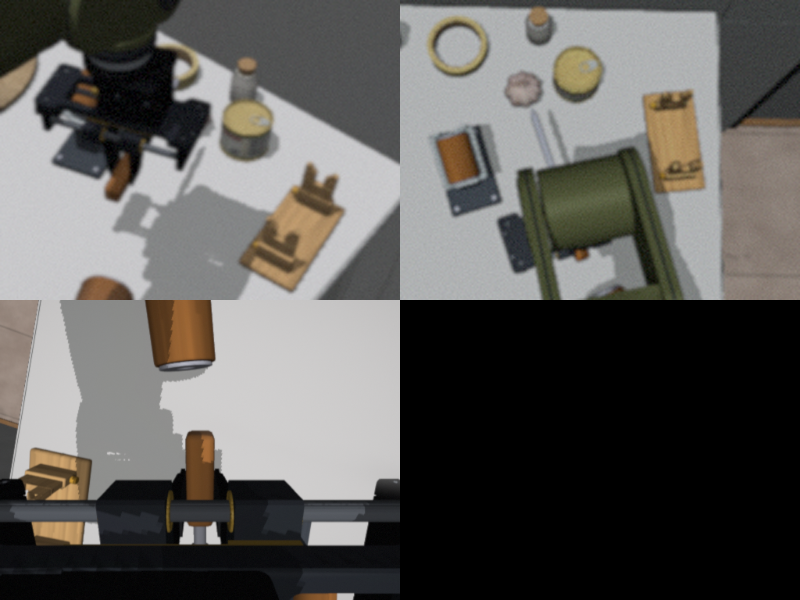

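```bash
cat > f.py <<'E'
from h import *
from scipy.optimize import least_squares
np.set_printoptions(precision=3,suppress=True)
def rollerfit(c,n):
    P=cloud(c).reshape(-1,3);C=c["color"].reshape(-1,3).astype(int)
    m=(P[:,0]>560)&(P[:,0]<660)&(P[:,1]>290)&(P[:,1]<390)&(P[:,2]>85)&(P[:,2]<145)&(C[:,0]>C[:,2]+35)
    Q=P[m]; c0=Q.mean(0)-[0,0,20]
    def ax(p): return np.array([np.cos(p[3])*np.cos(p[2]),np.cos(p[3])*np.sin(p[2]),np.sin(p[3])])
    def f(p):
        o=np.array([c0[0],p[0],p[1]]);return np.linalg.norm(np.cross(Q-o,ax(p)),axis=1)-24
    r=least_squares(f,[c0[1],c0[2],.23,.26],loss="soft_l1",f_scale=2)
    p=r.x;a=ax(p);o=np.array([c0[0],p[0],p[1]]);s=(Q-o)@a;lo,hi=np.percentile(s,[2,98])
    print(n,len(Q),"yaw,pitch",p[2:],"center",o+a*(lo+hi)/2,"len",hi-lo,"rms",np.std(f(p)))
    # fixed pitch
    g=lambda q:f([q[0],q[1],q[2],.262]); r=least_squares(g,[c0[1],c0[2],.23],loss="soft_l1",f_scale=2);p=[*r.x,.262];a=ax(p);o=np.array([c0[0],p[0],p[1]]);s=(Q-o)@a;lo,hi=np.percentile(s,[2,98])
    print("  fixed pitch yaw",p[2],"center",o+a*(lo+hi)/2,"len",hi-lo)
    # base plate: dark points
    m=(P[:,0]>500)&(P[:,0]<690)&(P[:,1]>250)&(P[:,1]<400)&(P[:,2]>2)&(P[:,2]<18)&(C.max(1)<75)
    if m.sum()>50: print("  plate",m.sum(),np.median(P[m,2]),cv2.minAreaRect(P[m,:2].astype(np.float32)))
if __name__=="__main__":
    import sys
    for n in sys.argv[1:]: c=cap(n);rollerfit(c,n)
    c=cap("top");P=cloud(c).reshape(-1,3);m=(P[:,0]>690)&(P[:,0]<800)&(P[:,1]>120)&(P[:,1]<225)&(P[:,2]>50)&(P[:,2]<66)
    print("tin",cv2.minEnclosingCircle(P[m,:2].astype(np.float32)),np.median(P[m],0)); print(w(c,276.5,121.5,planez=58))
E
python3 f.py top scene
```

```text
top 471 yaw,pitch [0.323 0.26 ] center [612.19  339.389 103.689] len 58.527151066392776 rms 1.3166958696798907
  fixed pitch yaw 0.322637656827695 center [612.22  339.399 103.698] len 58.52531276783574
  plate 299 9.266070782661952 ((612.1727905273438, 336.3219299316406), (123.6350326538086, 72.76719665527344), 17.40384292602539)
scene 36 yaw,pitch [0.312 0.28 ] center [600.753 334.744  99.913] len 40.346670835144096 rms 1.1215910227156227
  fixed pitch yaw 0.32511272904190963 center [600.249 335.097  99.79 ] len 40.61356588292528
  plate 184 8.371796417813357 ((589.6800537109375, 327.02288818359375), (91.30376434326172, 69.69792938232422), 21.15925407409668)
tin ((764.5030517578125, 170.05224609375), 37.771724700927734) [764.409 169.399  54.308]
[762.115 168.098  58.   ]
```

step_arm(steps="-1 40 -3 0 -0.15; -1 80 -3 0 -0.34; -1 80 -3 -20 -0.346; -1 80 -3 -58 -0.346; -1 80 -3 -58 -0.346", squeeze=25)

```text
t: 6.28
tcp_pos: [582.2, 169.5, 70.8]
orientation: [0.004, -3.132, 0.003]
contact_force: [0.1, -0.2, -1.1]
gripper_width: 0.208
grip_force: 25.0
```

step_arm(steps="-1 0 0 -5 0; -1 0 0 -10 0; -1 0 0 -15 0; -1 0 0 -20 0; -1 0 0 -25 0")

```text
t: 6.9
tcp_pos: [586.7, 170.3, 50.8]
orientation: [-0.002, 3.141, 0.0]
contact_force: [-1.8, 0.3, 1.5]
gripper_width: 0.212
grip_force: 25.0
```

step_arm(steps="-1 0 0 -4 0; -1 0 0 -8 0; -1 0 0 -12 0; -1 0 0 -16 0; -1 0 0 -16 0")

```text
t: 7.52
tcp_pos: [586.8, 170.2, 34.4]
orientation: [-0.002, 3.141, 0.0]
contact_force: [-0.3, -0.1, 0.5]
gripper_width: 0.204
grip_force: 25.0
```

```bash
cat > g.py <<'E'
from h import *
import sys
np.set_printoptions(precision=3,suppress=True)
st=ctrl.get_state();o=np.array(st["tcp_pos"]);M=Ro.from_rotvec(st["orientation"]).as_matrix();a=-M[:2,0];b=np.array([-a[1],a[0]])
print(o,"yaw",np.arctan2(a[1],a[0]),st["contact_force"],st["wrist_torque"],st["gripper_width"],st["grip_force"])
for n in sys.argv[1:]:
    c=cap(n);P=cloud(c).reshape(-1,3);q=(P[:,:2]-o[:2])@a;l=(P[:,:2]-o[:2])@b
    for nm,(q0,q1) in dict(rod=(62,172),handle=(-45,-13)).items():
        m=(q>q0)&(q<q1)&(abs(l)<14)&(P[:,2]>o[2]-25)&(P[:,2]<o[2]+75)
        if m.sum()>10:
            Q=np.c_[q[m],P[m,2]]; k=np.ones(len(Q),bool)
            for _ in range(4):
                p=np.polyfit(Q[k,0],Q[k,1],1);e=Q[:,1]-np.polyval(p,Q[:,0]);k=abs(e-np.median(e[k]))<4
            pl=np.polyfit(Q[k,0],l[m][k],1)
            print(n,nm,k.sum(),"slope",p[0],"deg",np.degrees(np.arctan(p[0])),"z@tcp rel",p[1]-o[2],"lat slope",pl,"qmax",q[m][k].max())
E
python3 g.py top scene wrist
```

```text
[586.753 170.173  34.439] yaw 0.0012184020763997634 [-0.33  -0.094  0.489] [ 0.1   -0.202 -0.031] 0.20366743173285304 25.00000923871994
top rod 78 slope -0.05354370602467739 deg -3.064901659312268 z@tcp rel 28.292691765159034 lat slope [-0.071 11.474] qmax 170.24119897479738
top handle 21 slope 0.18948549299858777 deg 10.729512442208089 z@tcp rel 17.332297521121077 lat slope [ -1.052 -18.56 ] qmax -16.720068002572926
scene rod 93 slope -0.07196775307571708 deg -4.116351615707742 z@tcp rel 29.22134358803816 lat slope [-0.009 -1.81 ] qmax 171.98344609588517
scene handle 89 slope 0.40695144885481593 deg 22.14393665187133 z@tcp rel 21.818937202142735 lat slope [ 0.057 -0.39 ] qmax -13.193863282829419
wrist handle 1872 slope 0.1757268762899352 deg 9.966649918694147 z@tcp rel 18.55473616511032 lat slope [-0.001 -0.482] qmax -13.000736893098995
```

step_arm(steps="-1 0 0 -4 0; -1 0 0 -8 0; -1 0 0 -12 0; -1 0 0 -12 0; -1 0 0 -12 0")

```text
t: 8.3
tcp_pos: [586.3, 170.1, 22.4]
orientation: [0.002, -3.141, 0.0]
contact_force: [-0.3, -0.2, 0.3]
gripper_width: 0.206
grip_force: 25.0
```

```bash
sed -i 's/rod=(62,172)/rod=(62,125)/' g.py; python3 g.py top scene wrist; python3 f.py scene
```

```text
[586.26  170.135  22.419] yaw 0.0012269515910363173 [-0.287 -0.157  0.33 ] [ 0.082 -0.229 -0.003] 0.2061880051751254 24.99981701374054
top rod 19 slope 0.5472769377005825 deg 28.690871013099578 z@tcp rel -26.56745570998229 lat slope [ 0.019 -0.358] qmax 123.8921410128729
top handle 12 slope -0.04741325762906583 deg -2.714546657395102 z@tcp rel 11.963565369803426 lat slope [ -2.182 -37.612] qmax -16.691254294424965
scene rod 47 slope 0.2004328586441516 deg 11.33377757757016 z@tcp rel 13.696870088541651 lat slope [ 0.041 -6.177] qmax 124.72241374991435
scene handle 61 slope 0.7511246715947758 deg 36.91111630601053 z@tcp rel 25.63096333143629 lat slope [0.253 3.539] qmax -13.029909958403532
wrist rod 242 slope 0.0006517725150771346 deg 0.03734380902857161 z@tcp rel -22.76858530181893 lat slope [-0.001  1.131] qmax 71.83568671819113
wrist handle 1801 slope 0.259011175144497 deg 14.52113534239694 z@tcp rel 18.267113283966474 lat slope [-0.003 -0.541] qmax -13.108354709792854
scene 82 yaw,pitch [0.309 0.164] center [592.822 332.07   96.75 ] len 28.166442648095703 rms 1.3230386722041794
  fixed pitch yaw 3.045353525123087 center [590.683 330.003  94.194] len 34.76210233482962
  plate 213 8.1488165624229 ((590.3555908203125, 325.89501953125), (89.13623809814453, 69.8128433227539), 18.782981872558594)
tin ((750.0265502929688, 169.6058349609375), 51.09269332885742) [764.955 169.771  54.525]
[762.115 168.098  58.   ]
```

step_arm(steps="-1 0 0 50 0; -1 0 0 100 0; -1 -50 20 100 0; -1 -100 40 100 0.05; -1 -150 70 100 0.2", squeeze=40)

```text
t: 9.18
tcp_pos: [434.3, 240.0, 122.0]
orientation: [0.32, -3.123, 0.0]
contact_force: [0.2, 0.8, -1.0]
gripper_width: 0.207
grip_force: 40.0
```

step_arm(steps="-1 -40 20 0 0.11; -1 -47 28 -20 0.11; -1 -47 28 -60 0.11; -1 -47 28 -80 0.11; -1 -47 28 -80 0.11")

```text
t: 9.8
tcp_pos: [387.2, 267.0, 40.3]
orientation: [0.486, -3.098, 0.003]
contact_force: [-0.2, -0.5, -0.5]
gripper_width: 0.209
grip_force: 40.0
```

```bash
cat >> g.py <<'E'
    import f; f.rollerfit(c,n)
    if n!="wrist": save(c,"n_"+n+".png"); I=cv2.resize(c["color"][100:250,150:350],(800,600),interpolation=cv2.INTER_CUBIC); cv2.imwrite("pics/z_"+n+".png",cv2.cvtColor(I,cv2.COLOR_RGB2BGR))
E
python3 g.py wrist top scene; python3 - <<'E'
import cv2,numpy as np
a=cv2.resize(cv2.imread('pics/z_top.png'),(400,300));b=cv2.resize(cv2.imread('pics/z_scene.png'),(400,300));cv2.imwrite('pics/z1.png',np.hstack([a,b]))
E
```

```text
[387.192 267.04   40.264] yaw 0.31132861729882666 [-0.234 -0.532 -0.514] [0.02  0.003 0.031] 0.2086380776933558 39.99989032745361
wrist handle 1805 slope 0.24501781833341355 deg 13.767263786429016 z@tcp rel 18.11754286863161 lat slope [-0.001 -0.424] qmax -13.001508782479235f.py:7: RuntimeWarning: Mean of empty slice.
  Q=P[m]; c0=Q.mean(0)-[0,0,20]
  ret = um.true_divide(
Traceback (most recent call last):
  File "g.py", line 16, in <module>
    import f; f.rollerfit(c,n)
              ~~~~~~~~~~~^^^^^
  File "f.py", line 11, in rollerfit
    r=least_squares(f,[c0[1],c0[2],.23,.26],loss="soft_l1",f_scale=2)
ValueError: Initial guess is outside of provided bounds
[ WARN:0@0.007] global loadsave.cpp:275 findDecoder imread_('pics/z_top.png'): can't open/read file: check file path/integrity
Traceback (most recent call last):
cv2.error: OpenCV(4.12.0) /io/opencv/modules/imgproc/src/resize.cpp:4208: error: (-215:Assertion failed) !ssize.empty() in function 'resize'
```

```bash
sed -i 's/    import f; f.rollerfit/    import f\n    if n!="wrist": f.rollerfit/' g.py
python3 g.py wrist top scene 2>&1|grep -v Warn; python3 - <<'E'
import cv2,numpy as np
a=cv2.resize(cv2.imread('pics/z_top.png'),(400,300));b=cv2.resize(cv2.imread('pics/z_scene.png'),(400,300));cv2.imwrite('pics/z1.png',np.hstack([a,b]))
E
```

```text
[388.588 267.724  41.864] yaw 0.3111922354139095 [ 0.651  0.539 -0.577] [ 0.053  0.038 -0.042] 0.20929676307689035 39.99981343746185
wrist handle 1808 slope 0.25102099786683973 deg 14.09128798611988 z@tcp rel 18.184456073262943 lat slope [ 0.002 -0.341] qmax -13.00496274246858
top rod 108 slope 0.20403332497165597 deg 11.53196347101807 z@tcp rel 14.056349804602469 lat slope [-0.007  1.355] qmax 124.45858794879126
top 468 yaw,pitch [0.313 0.264] center [612.072 339.424 103.542] len 58.06409672070297 rms 1.4339026949384448
  fixed pitch yaw 0.313172126386926 center [612.034 339.412 103.533] len 58.069774959868056
  plate 396 9.300037395270635 ((612.2632446289062, 336.5653381347656), (124.35061645507812, 74.68511962890625), 16.583158493041992)
scene rod 63 slope 0.23430872346650986 deg 13.187011027246763 z@tcp rel 11.337964908460542 lat slope [ 0.05  -6.295] qmax 124.22630873948296
scene handle 121 slope 0.26507434877904174 deg 14.8462073357247 z@tcp rel 18.43978826785458 lat slope [-0.019 -1.597] qmax -13.054171702271844
scene 402 yaw,pitch [0.328 0.256] center [608.701 337.847 102.263] len 58.410616090343524 rms 1.3176364542343404
  fixed pitch yaw 0.33192957545522983 center [608.812 337.892 102.301] len 58.46533421074351
  plate 742 7.864224205637475 ((606.877197265625, 335.1726989746094), (127.09908294677734, 77.67013549804688), 18.631763458251953)
```

View pics/z1.png

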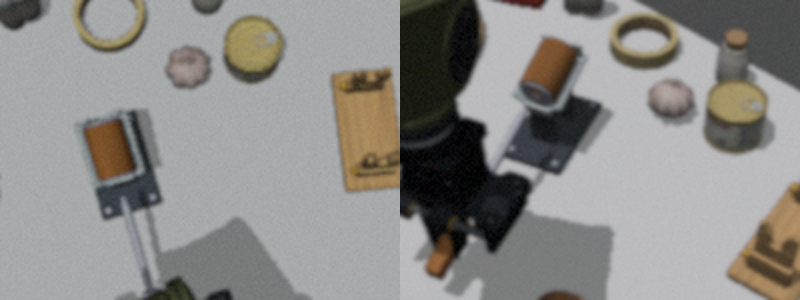

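step_arm(steps="-1 10 3 2 0; -1 20 6.3 2.6 0; -1 20 6.3 2.6 0; -1 24.8 7.8 3.9 0; -1 29.4 9.3 5.2 0")

```text
t: 10.62
tcp_pos: [419.1, 277.5, 47.8]
orientation: [0.487, -3.103, 0.0]
contact_force: [0.1, 1.4, -0.9]
gripper_width: 0.208
grip_force: 40.0
```

step_arm(steps="-1 3.7 1.2 1 0; -1 7.3 2.4 2.1 0; -1 11 3.6 3.1 0; -1 14.7 4.8 4.1 0; -1 18.4 6 5.2 0")

```text
t: 11.25
tcp_pos: [437.6, 283.6, 53.1]
orientation: [0.487, -3.104, -0.0]
contact_force: [-0.2, 0.0, -2.1]
gripper_width: 0.207
grip_force: 40.0
```

```bash
python3 g.py wrist top scene 2>&1|grep -v Warn; python3 - <<'E'
import cv2,numpy as np
a=cv2.imread('pics/n_top.png')[140:215,170:270];b=cv2.imread('pics/n_scene.png')[105:180,170:270];cv2.imwrite('pics/z2.png',np.hstack([cv2.resize(x,(400,300),interpolation=cv2.INTER_CUBIC) for x in(a,b)]))
E
```

```text
[437.574 283.562  53.108] yaw 0.31119044690295733 [-0.187  0.002 -2.071] [ 0.057  0.048 -0.015] 0.20651813138371902 39.99973654747009
wrist handle 1812 slope 0.25406947281063497 deg 14.255480582349492 z@tcp rel 18.21596584952448 lat slope [ 0.    -0.387] qmax -13.007104677275741
top rod 81 slope 0.23726775414784695 deg 13.347621584658906 z@tcp rel 9.564558962707757 lat slope [-0.006  0.978] qmax 123.72364504699804
top handle 16 slope 0.781759366479748 deg 38.01685105651041 z@tcp rel 35.30526693117484 lat slope [ -0.948 -31.899] qmax -30.584980609759715
top 472 yaw,pitch [0.321 0.258] center [612.2   339.466 103.586] len 58.66017998642353 rms 1.4392454360350804
  fixed pitch yaw 0.32181466673575926 center [612.288 339.498 103.61 ] len 58.648716746798726
  plate 322 9.1614090694993 ((612.9446411132812, 335.9759216308594), (124.93944549560547, 73.54685974121094), 16.117048263549805)
scene rod 50 slope 0.2676463118736179 deg 14.983807479365726 z@tcp rel 5.945172753047871 lat slope [ 0.053 -7.347] qmax 124.43297210235455
scene handle 120 slope 0.250033906273904 deg 14.038071864062506 z@tcp rel 16.948041831362374 lat slope [ 0.006 -1.311] qmax -13.05657572841745
scene 405 yaw,pitch [0.323 0.26 ] center [608.704 338.039 102.417] len 58.39302245835178 rms 1.3249302279762107
  fixed pitch yaw 0.3246587078432257 center [608.751 338.056 102.432] len 58.416060156482104
  plate 452 7.822763380306203 ((608.9838256835938, 334.083984375), (126.5042495727539, 75.16240692138672), 17.427719116210938)
```

View pics/z2.png

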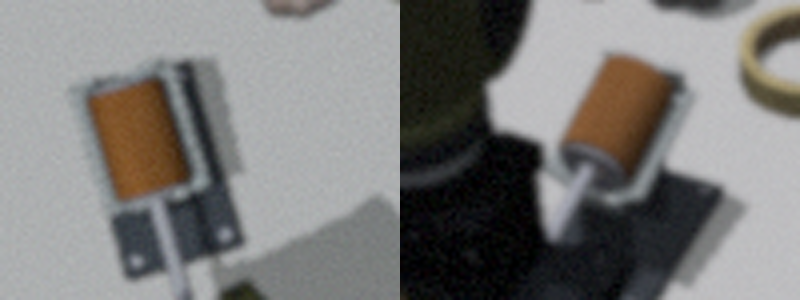

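step_arm(steps="-1 7.3 2.4 2 0; -1 14.7 4.8 4.1 0; -1 22 7.2 6.2 0; -1 29.4 9.6 8.2 0; -1 33 10.8 9.3 0")

```text
t: 12.02
tcp_pos: [471.1, 294.5, 62.6]
orientation: [-0.487, 3.103, 0.0]
contact_force: [-0.1, -0.0, -1.3]
gripper_width: 0.204
grip_force: 40.0
```

step_arm(steps="-1 7.3 2.4 2 0; -1 14.7 4.8 4.1 0; -1 22 7.2 6.2 0; -1 29.4 9.6 8.2 0; -1 33 10.8 9.3 0")

```text
t: 12.65
tcp_pos: [504.0, 305.3, 71.9]
orientation: [-0.487, 3.103, 0.0]
contact_force: [-0.5, -0.2, -1.5]
gripper_width: 0.205
grip_force: 40.0
```

```bash
python3 g.py wrist top scene 2>&1|grep -v Warn
```

```text
[503.969 305.286  71.878] yaw 0.311169607589031 [-0.534 -0.184 -1.474] [0.058 0.035 0.03 ] 0.20512628272088598 39.999765157699585
wrist handle 1803 slope 0.2568944484122548 deg 14.40742229298092 z@tcp rel 18.265675641665695 lat slope [-0.    -0.373] qmax -13.030717082174695
top rod 123 slope 0.2609705067848692 deg 14.626288873068612 z@tcp rel 25.212071867903262 lat slope [-0.073  8.518] qmax 124.7227859083201
top handle 53 slope 0.2762597706821311 deg 15.443334358824059 z@tcp rel 18.27646574248857 lat slope [0.217 7.288] qmax -19.622210062951346
top 302 yaw,pitch [0.331 0.257] center [622.467 342.538 106.302] len 37.454576334493126 rms 1.473697573079304
  fixed pitch yaw 0.33066015889148404 center [622.537 342.568 106.32 ] len 37.497146899177125
scene rod 93 slope 0.29992138098995835 deg 16.695111541397722 z@tcp rel 21.034577828464876 lat slope [  0.272 -35.452] qmax 124.78839578045684
scene handle 116 slope 0.3801854672328291 deg 20.816076083662832 z@tcp rel 19.271687515403016 lat slope [0.06  0.481] qmax -13.003520444453718
scene 219 yaw,pitch [0.329 0.252] center [617.689 340.948 104.806] len 40.615996414995166 rms 1.365240520425253
  fixed pitch yaw 0.3397238366086562 center [617.813 340.897 104.769] len 40.681207552260716
  plate 625 7.821565915735431 ((606.0905151367188, 335.7947998046875), (125.82039642333984, 79.75873565673828), 18.74998664855957)
```

step_arm(steps="-1 2.8 0.9 0.8 0; -1 5.5 1.8 1.6 0; -1 8.3 2.7 2.3 0; -1 11 3.6 3.1 0; -1 13.8 4.5 3.9 0")

```text
t: 13.42
tcp_pos: [517.3, 309.6, 75.6]
orientation: [0.487, -3.104, 0.0]
contact_force: [0.9, 0.7, -1.7]
gripper_width: 0.208
grip_force: 40.0
```

step_arm(steps="-1 0.8 0.3 0.2 0; -1 1.6 0.5 0.5 0; -1 2.4 0.8 0.7 0; -1 3.2 1 0.9 0; -1 4 1.3 1.1 0")

```text
t: 14.05
tcp_pos: [520.0, 310.5, 76.2]
orientation: [0.487, -3.101, 0.001]
contact_force: [-4.8, -1.5, -0.1]
gripper_width: 0.207
grip_force: 40.0
```

step_arm(steps="-1 0.5 0.2 0.1 0; -1 0.9 0.3 0.3 0; -1 0.9 0.3 0.3 0; -1 0.9 0.3 0.3 0; -1 0.9 0.3 0.3 0")

```text
t: 14.68
tcp_pos: [521.5, 311.0, 76.6]
orientation: [0.487, -3.102, 0.0]
contact_force: [-4.9, -2.3, -0.4]
gripper_width: 0.208
grip_force: 40.0
```

```bash
python3 g.py wrist top scene 2>&1|grep -v Warn;python3 - <<'E'
import cv2,numpy as np
a=cv2.imread('pics/n_top.png')[140:215,170:270];b=cv2.imread('pics/n_scene.png')[105:180,170:270];cv2.imwrite('pics/z3.png',np.hstack([cv2.resize(x,(400,300),interpolation=cv2.INTER_CUBIC) for x in(a,b)]))
E
```

```text
[521.544 310.979  76.611] yaw 0.3111974878816177 [-4.913 -2.273 -0.363] [-0.174  0.782  0.056] 0.20786650481283098 40.00010848045349
wrist rod 99 slope -0.6575999392305241 deg -33.32891739333391 z@tcp rel 20.554749497915594 lat slope [ -8.186 531.434] qmax 66.27162194583948
wrist handle 1813 slope 0.2536637716718927 deg 14.233643012973069 z@tcp rel 18.149115855423318 lat slope [-0.001 -0.403] qmax -13.021754187426245
top rod 82 slope 0.15015170369254754 deg 8.539266135935002 z@tcp rel 38.6950060343505 lat slope [-0.057  5.781] qmax 124.67691135728937
top handle 60 slope 0.1730836322188447 deg 9.81967386365703 z@tcp rel 14.808414308946183 lat slope [0.139 5.42 ] qmax -18.51122071652447
top 118 yaw,pitch [0.387 0.208] center [634.639 346.718 109.853] len 15.014871598041397 rms 1.5487887100709565
  fixed pitch yaw 0.381278246029006 center [635.486 347.06  110.069] len 14.987278920499595
scene rod 20 slope 1.283784592139718 deg 52.083303489783596 z@tcp rel -87.7610804146045 lat slope [-0.1    5.468] qmax 114.53426363417503
scene handle 108 slope 0.35052054877222266 deg 19.316612281919937 z@tcp rel 19.239528051041788 lat slope [-0.001 -1.404] qmax -13.235363543857712
scene 94 yaw,pitch [0.188 0.138] center [627.591 344.585 108.042] len 24.40569755320825 rms 1.422214470176113
  fixed pitch yaw 0.34625928613104445 center [628.179 344.12  107.699] len 25.1581288462286
  plate 667 7.81758573043748 ((608.2174682617188, 331.357421875), (128.29934692382812, 70.58717346191406), 18.51704216003418)
```

View pics/z3.png

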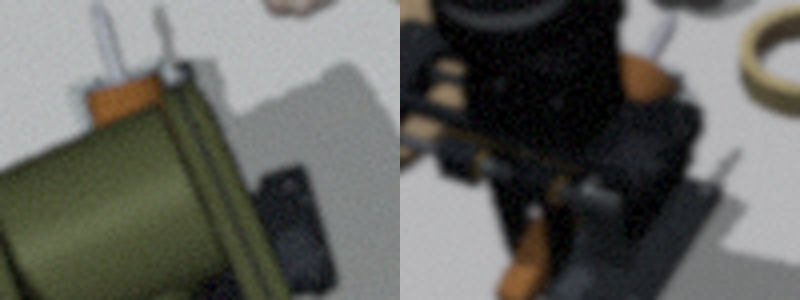

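```bash
python3 - <<'E'
from h import *
np.set_printoptions(precision=1,suppress=True)
c=cap("top");a=np.array([.9184,.2993,.2588])
print("pred tip",px(c,[684.8,363.5,127]))
for C in([610.3,338.6,105],[612,339.4,103.6]):
  C=np.array(C)
  for s in(29,35): print(C,s,px(c,C+a*s+[0,0,0]),px(c,C+a*s+np.array([-.246,-.08,.966])*23.5))
D=c["range_z"];W=cloud(c)
# rod points beyond roller
C=np.array([610.3,338.6,105]);Q=W.reshape(-1,3)-C;q=Q@a;l=np.linalg.norm(Q-np.outer(q,a),axis=1)
col=c["color"].reshape(-1,3).astype(int)
for k in range(10,100,4):
    m=(q>k)&(q<k+4)&(l<30)&(W.reshape(-1,3)[:,2]>85); print(k,m.sum(),np.nanmedian(l[m]) if m.any() else 0,np.median(col[m],0) if m.any() else 0)
s=cap("scene");
print("scene pred tip",px(s,[684.8,363.5,127]))
E
```

```text
pred tip [193.9 141.7]
[610.3 338.6 105. ] 29 [200.7 163.1] [200.  163.4]
[610.3 338.6 105. ] 35 [200.  160.7] [199.3 160.9]
[612.  339.4 103.6] 29 [200.5 162.6] [199.8 162.8]
[612.  339.4 103.6] 35 [199.7 160.1] [199.  160.3]
10 1 21.93426316729766 [52. 46. 22.]
14 4 25.71416924041398 [87.5 82.  72. ]
18 24 22.771736449894725 [123.   81.5  44. ]
22 33 22.0004679733396 [127.  84.  43.]
26 39 22.65985046888056 [123.  84.  41.]
30 41 22.68556591712642 [126.  86.  51.]
34 39 22.384336520148842 [117. 105. 102.]
38 40 20.275149395663323 [133.5 138.5 141.5]
42 24 20.092891687036914 [159.  163.5 166.5]
46 7 2.650808338188783 [158. 163. 170.]
50 7 4.447987683694516 [151. 155. 163.]
54 8 3.7552185429107494 [155.  159.5 166.5]
58 7 3.8405114328070478 [156. 159. 166.]
62 8 3.24851900711485 [156.  160.5 166.5]
66 6 4.632458707653237 [156.  160.5 168. ]
70 8 4.008616587600583 [157.5 162.  169. ]
74 7 3.233642846153857 [149. 152. 161.]
78 5 2.307237273764862 [148. 153. 160.]
82 5 2.9180336796303625 [160. 163. 166.]
86 0 0 0
90 0 0 0
94 0 0 0
98 0 0 0
scene pred tip [237.4 107. ]
```

step_arm(steps="-1 0.5 0.2 0.1 0; -1 1 0.3 0.2 0; -1 1.4 0.4 0.4 0; -1 1.8 0.6 0.5 0; -1 1.8 0.6 0.5 0")

```text
t: 15.55
tcp_pos: [521.6, 311.0, 76.6]
orientation: [0.486, -3.098, 0.002]
contact_force: [-9.8, -4.2, 1.7]
gripper_width: 0.207
grip_force: 40.0
```

step_arm(steps="-1 -1.8 -0.6 -0.5 0; -1 -2.2 -0.7 0 0; -1 -2.2 -0.7 3 0; -1 -2.2 -0.7 8 0; -1 -2.2 -0.7 14 0", squeeze=60)

```text
t: 16.18
tcp_pos: [519.5, 310.2, 89.7]
orientation: [0.486, -3.098, 0.002]
contact_force: [-5.6, -1.6, -7.2]
gripper_width: 0.201
grip_force: 60.0
```

step_arm(steps="-1 0 0 10 0; -1 0 0 20 0; -1 0 0 35 0; -1 0 0 50 0; -1 0 0 50 0")

```text
t: 16.8
tcp_pos: [524.9, 312.5, 145.9]
orientation: [-0.485, 3.094, 0.004]
contact_force: [0.8, 0.4, -3.4]
gripper_width: 0.205
grip_force: 60.0
```

```bash
python3 g.py wrist top scene 2>&1|grep -v -e Warn -e plate;python3 - <<'E'
import cv2,numpy as np
a=cv2.imread('pics/n_top.png')[120:225,160:300];b=cv2.imread('pics/n_scene.png')[85:190,160:300];cv2.imwrite('pics/z4.png',np.hstack([cv2.resize(x,(400,300),interpolation=cv2.INTER_CUBIC) for x in(a,b)]))
E
```

```text
Q=P[m]; c0=Q.mean(0)-[0,0,20]
  ret = um.true_divide(
[524.908 312.478 145.863] yaw 0.31111570587255605 [ 0.791  0.368 -3.38 ] [0.014 0.166 0.05 ] 0.2048637459694504 59.9984872341156
wrist handle 2101 slope 0.09207646646138666 deg 5.260759345351419 z@tcp rel 18.137943116307724 lat slope [-0.001 -0.474] qmax -13.007513758422862
top rod 54 slope 0.029398010509652874 deg 1.6838969413048945 z@tcp rel 28.89829113640215 lat slope [-0.484 59.014] qmax 124.94154582323297
top handle 87 slope 0.16920946630200545 deg 9.604017565622641 z@tcp rel 18.79029491009257 lat slope [0.116 4.33 ] qmax -19.934315535365723
Traceback (most recent call last):
  File "g.py", line 17, in <module>
    if n!="wrist": f.rollerfit(c,n)
                   ~~~~~~~~~~~^^^^^
  File "f.py", line 11, in rollerfit
    r=least_squares(f,[c0[1],c0[2],.23,.26],loss="soft_l1",f_scale=2)
ValueError: Initial guess is outside of provided bounds
```

View pics/z4.png

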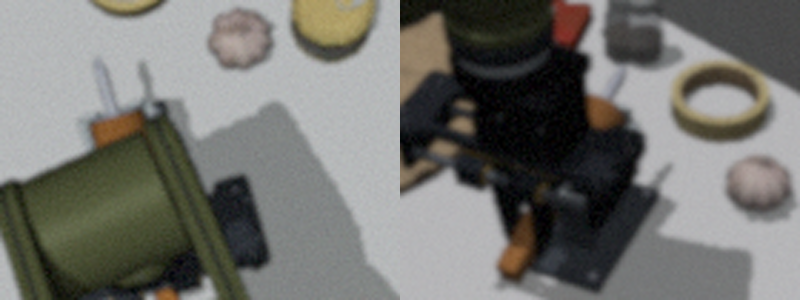

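step_arm(steps="-1 0 0 25 0; -1 0 -30 30 0; -1 5 -80 30 -0.05; -1 10 -130 20 -0.12; -1 15 -180 10 -0.19")

```text
t: 17.52
tcp_pos: [537.0, 129.6, 151.3]
orientation: [-0.187, 3.134, -0.0]
contact_force: [0.4, -0.2, -3.2]
gripper_width: 0.205
grip_force: 60.0
```

step_arm(steps="-1 0 -20 0 0; -1 0 -20 0 0; -1 0 -20 0 0; -1 0 -20 0 0; -1 0 -20 0 0")

```text
t: 18.15
tcp_pos: [536.7, 112.0, 151.6]
orientation: [-0.193, 3.135, 0.0]
contact_force: [0.4, -0.4, -3.1]
gripper_width: 0.206
grip_force: 60.0
```

```bash
sed -i 's/^    if n!="wrist": f.roll.*$//' g.py; cat > k.py <<'E'
from h import *
import sys
np.set_printoptions(precision=1,suppress=True)
for n in sys.argv[1:]:
    c=cap(n);P=cloud(c).reshape(-1,3);C=c["color"].reshape(-1,3).astype(int)
    P=P[(P[:,0]>540)&(P[:,0]<780)&(P[:,1]>-80)&(P[:,1]<100)&(P[:,2]>5)&(P[:,2]<115)&(C[:,0]>C[:,2]+15)]
    o=np.array([662,14]);a=np.array([np.cos(.12),np.sin(.12)]);b=np.array([-a[1],a[0]])
    print(n,len(P)); B=P[P[:,2]<20]
    if len(B)>50: print("base",len(B),np.median(B[:,2]),cv2.minAreaRect(B[:,:2].astype(np.float32)))
    for s in(-1,1):
        q=(P[:,:2]-o)@a;l=(P[:,:2]-o)@b;m=(abs(q-s*54.5)<14)&(abs(l)<35)&(P[:,2]>30)
        if m.sum()>20:
            z=P[m,2];print(" fork",s,m.sum(),"q",np.percentile(q[m],[3,50,97]),"l",np.percentile(l[m],[2,50,98]),"ztop",np.percentile(z,[95,99]))
            for z0 in range(40,110,6):
                k=m&(P[:,2]>=z0)&(P[:,2]<z0+6)
                if k.sum()>3: print("   z",z0,k.sum(),np.histogram(l[k],bins=np.arange(-28,32,4))[0])
E
python3 g.py wrist top scene; python3 k.py wrist scene
```

```text
[536.669 112.001 151.582] yaw 0.12269213503915032 [ 0.389 -0.433 -3.076] [ 0.027  0.225 -0.036] 0.20619056763506202 59.998489022254944
wrist handle 2090 slope 0.08515278865621427 deg 4.867154157057558 z@tcp rel 18.21900282631296 lat slope [ 0.004 -0.386] qmax -13.000489534830258
top rod 110 slope 0.05075101412663565 deg 2.9053262436153484 z@tcp rel 27.007449913088408 lat slope [  0.162 -18.358] qmax 124.90709916329396
top handle 52 slope 0.05654239379414482 deg 3.2361947128129116 z@tcp rel 16.965668787839803 lat slope [-0.009 -2.787] qmax -20.793810739579364
scene rod 19 slope -0.007663293142096758 deg -0.43906575948064647 z@tcp rel 31.113064483490945 lat slope [  0.138 -26.597] qmax 124.25840068430507
scene handle 157 slope 0.12289672986222898 deg 7.0063312702013825 z@tcp rel 17.468178135979485 lat slope [ 0.03  -0.863] qmax -13.102777754740398
wrist 1675
base 1368 11.438026955230438 ((603.2222290039062, 6.213981628417969), (37.765220642089844, 80.17862701416016), 8.166632652282715)
 fork -1 249 q [-60.1 -56.3 -55.3] l [-24.2 -16.7  -8.6] ztop [63.3 64.9]
   z 40 45 [ 0 13 15 14  3 
[... 553 characters left out ...]
 3 4 3 5 2 3 2 0]
   z 58 48 [0 5 4 3 3 3 7 8 5 2 4 3 1 0]
   z 64 32 [0 4 3 4 5 1 0 0 2 4 4 3 2 0]
   z 70 27 [0 3 4 3 3 1 0 0 4 3 4 2 0 0]
   z 76 35 [0 4 3 4 6 0 0 0 5 7 3 3 0 0]
   z 82 38 [0 7 7 5 2 0 0 0 0 3 9 3 2 0]
   z 88 6 [0 1 2 0 0 0 0 0 0 0 0 3 0 0]
 fork 1 349 q [49.1 51.6 57.8] l [-23.6  -2.3  20.5] ztop [86.2 88.2]
   z 40 35 [0 2 3 4 3 4 4 3 1 3 3 4 1 0]
   z 46 37 [0 3 2 4 5 1 4 4 5 4 3 2 0 0]
   z 52 32 [0 3 3 4 2 4 4 3 3 2 2 2 0 0]
   z 58 41 [0 2 3 4 4 3 6 4 6 3 4 2 0 0]
   z 64 28 [0 3 4 2 4 2 0 0 3 4 3 3 0 0]
   z 70 28 [0 3 5 4 3 0 0 0 3 5 3 2 0 0]
   z 76 29 [0 5 3 1 5 1 0 0 2 6 3 3 0 0]
   z 82 33 [0 4 5 6 0 0 0 0 0 4 8 5 1 0]
   z 88 7 [0 2 2 0 0 0 0 0 0 0 0 3 0 0]
```

step_arm(steps="-1 8 -40 0 0; -1 20 -80 -10 0; -1 32 -109.8 -20 -0.003; -1 32 -109.8 -25 -0.003; -1 32 -109.8 -25 -0.003")

```text
t: 19.02
tcp_pos: [568.1, 1.6, 125.8]
orientation: [0.185, -3.135, -0.001]
contact_force: [-0.9, 0.1, -3.9]
gripper_width: 0.208
grip_force: 60.0
```

step_arm(steps="-1 0 0 0 0; -1 0 0 0 0; -1 0 0 0 0; -1 0 0 0 0; -1 0 0 0 0", squeeze=40)

```text
t: 19.65
tcp_pos: [568.7, 1.4, 126.5]
orientation: [-0.186, 3.136, 0.0]
contact_force: [-0.2, -0.4, -3.5]
gripper_width: 0.207
grip_force: 40.0
```

```bash
python3 g.py wrist scene
```

```text
[568.657   1.37  126.506] yaw 0.11828570702213602 [-0.225 -0.399 -3.521] [0.055 0.187 0.009] 0.20718793678065978 39.998624324798584
wrist handle 2087 slope 0.08237478090926745 deg 4.709095137342829 z@tcp rel 18.11296847207747 lat slope [ 0.001 -0.416] qmax -13.043995564157504
scene handle 172 slope 0.12744868244669433 deg 7.263115182479838 z@tcp rel 17.620214864097775 lat slope [-0.015 -1.4  ] qmax -13.169983994945218
```

step_arm(steps="-1 0 0 0 0; -1 0 0 0 0; -1 0 0 0 0; -1 0 0 0 0; -1 0 0 0 0", squeeze=25)

```text
t: 20.38
tcp_pos: [568.6, 1.3, 126.4]
orientation: [0.186, -3.136, -0.0]
contact_force: [-0.1, 0.7, -4.1]
gripper_width: 0.208
grip_force: 25.0
```

```bash
python3 g.py wrist
```

```text
[568.636   1.296 126.418] yaw 0.11822387690422367 [-0.129  0.734 -4.066] [-0.006  0.213  0.001] 0.20838995874659894 24.998579621315002
wrist handle 2097 slope 0.08126285601730424 deg 4.645810189874413 z@tcp rel 18.082233514281356 lat slope [ 0.001 -0.404] qmax -13.017967165627178
```

step_arm(steps="-1 0 0 0 0; -1 0 0 0 0; -1 0 0 0 0; -1 0 0 0 0; -1 0 0 0 0", squeeze=18)

```text
t: 21.05
tcp_pos: [568.6, 1.3, 126.5]
orientation: [0.186, -3.136, 0.0]
contact_force: [0.2, 0.4, -2.9]
gripper_width: 0.206
grip_force: 18.0
```

```bash
python3 g.py wrist
```

```text
[568.649   1.275 126.453] yaw 0.11821608635611593 [ 0.207  0.428 -2.912] [-0.008  0.212 -0.004] 0.20645509866777753 17.998797297477722
wrist handle 2080 slope 0.0800730926238953 deg 4.578082502471294 z@tcp rel 18.068456672923674 lat slope [-0.    -0.392] qmax -13.013069867438405
```

step_arm(steps="-1 0 0 0 0; -1 0 0 0 0; -1 0 0 0 0; -1 0 0 0 0; -1 0 0 0 0", squeeze=14)

```text
t: 21.72
tcp_pos: [568.8, 1.3, 126.6]
orientation: [-0.186, 3.136, -0.0]
contact_force: [0.3, 0.9, -1.7]
gripper_width: 0.209
grip_force: 14.0
```

```bash
python3 g.py wrist
```

```text
[568.791   1.288 126.591] yaw 0.11817980884161504 [ 0.279  0.88  -1.706] [0.056 0.092 0.004] 0.20906419169454832 13.999730944633484
wrist handle 1887 slope -0.3328007725467592 deg -18.40748229988336 z@tcp rel 18.63918886192272 lat slope [-0.001 -0.438] qmax -13.00748232092471
```

step_arm(steps="-1 0 0 10 0; -1 0 0 40 0; -1 0 0 80 0; -1 0 0 80 0; -1 0 0 80 0", squeeze=60)

```text
t: 22.4
tcp_pos: [567.9, 1.3, 205.1]
orientation: [0.185, -3.134, -0.0]
contact_force: [-0.0, 0.2, -3.7]
gripper_width: 0.201
grip_force: 60.0
```

```bash
python3 g.py wrist; python3 - <<'E'
from h import *
c=cap("scene");t=cap("top")
I=np.hstack([cv2.resize(c["color"][120:300,260:440],(400,400),interpolation=cv2.INTER_CUBIC),cv2.resize(t["color"][100:280,240:420],(400,400),interpolation=cv2.INTER_CUBIC)])
cv2.imwrite("pics/y1.png",cv2.cvtColor(I,cv2.COLOR_RGB2BGR))
for n in("scene","top"): print(n,[(d["p"],d["location"]) for d in ctrl.tip_of(n,"roller_center")[:3]])
E
```

```text
[567.894   1.329 205.137] yaw 0.11815851316770364 [-0.028  0.176 -3.72 ] [0.036 0.229 0.017] 0.20102781234761682 59.99880909919739
wrist rod 26 slope -0.6650467848148046 deg -33.62576474386073 z@tcp rel 30.332162269035905 lat slope [  0.488 -30.791] qmax 62.83003276855165
wrist handle 1870 slope -0.3325502107427217 deg -18.394556682657633 z@tcp rel 18.817064758947765 lat slope [-0.001 -0.505] qmax -13.038334773235759
scene [(0.74, [354.7, 175.4]), (0.74, [230.3, 273.1])]
top [(0.67, [299.3, 273.1]), (0.65, [346.2, 149.4])]
```

View pics/y1.png

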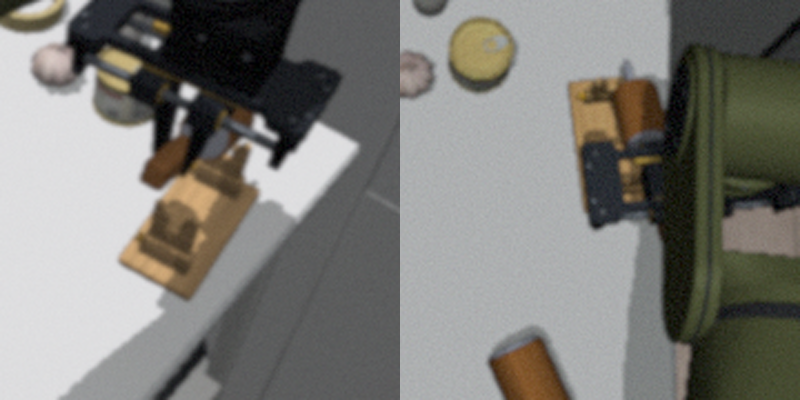

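```bash
cat > r.py <<'E'
from h import *
import sys
np.set_printoptions(precision=3,suppress=True)
pitch=np.radians(float(sys.argv[1]))
st=ctrl.get_state();o=np.array(st["tcp_pos"])+[0,0,7.3];M=Ro.from_rotvec(st["orientation"]).as_matrix();h=-M[:,0];h[2]=0;h/=np.linalg.norm(h)
a=h*np.cos(pitch)+np.array([0,0,np.sin(pitch)])
print(o,a)
for n in("top","scene"):
    c=cap(n);P=cloud(c).reshape(-1,3);C=c["color"].reshape(-1,3).astype(int)
    Q=P-o;q=Q@a;l=np.linalg.norm(Q-np.outer(q,a),axis=1);br=C[:,0]>C[:,2]+30
    up=Q[:,2]-q*a[2]
    print(n)
    for k in range(40,196,4):
        m=(q>k)&(q<=k+4)&(l<30); print(k,m.sum(),round(float(br[m].mean()),2) if m.any() else 0,round(float(np.nanmedian(l[m])),1) if m.any() else 0,end=" | ")
    print()
E
python3 r.py -18.4
```

```text
[567.734   1.364 211.833] [ 0.942  0.112 -0.316]
top
40 0 0 0 | 44 0 0 0 | 48 0 0 0 | 52 0 0 0 | 56 0 0 0 | 60 0 0 0 | 64 58 0.02 11.6 | 68 52 0.6 14.0 | 72 30 1.0 15.8 | 76 28 1.0 15.0 | 80 35 1.0 15.3 | 84 29 1.0 14.8 | 88 33 0.97 14.6 | 92 33 0.94 14.9 | 96 33 0.94 14.1 | 100 32 0.97 13.9 | 104 26 0.92 14.5 | 108 36 0.94 13.6 | 112 29 0.93 14.3 | 116 34 0.94 13.0 | 120 28 0.96 13.6 | 124 33 0.88 14.4 | 128 23 0.7 11.9 | 132 12 0.5 10.7 | 136 4 0.25 6.8 | 140 0 0 0 | 144 3 0.0 9.9 | 148 6 0.0 11.8 | 152 6 0.0 11.7 | 156 4 0.0 13.1 | 160 9 0.0 13.5 | 164 4 0.0 11.8 | 168 2 0.0 14.3 | 172 3 0.0 15.4 | 176 0 0 0 | 180 0 0 0 | 184 0 0 0 | 188 0 0 0 | 192 0 0 0 | 
scene
40 0 0 0 | 44 0 0 0 | 48 13 0.0 12.5 | 52 1 0.0 11.4 | 56 4 0.0 26.2 | 60 98 0.0 22.0 | 64 38 0.11 22.9 | 68 4 0.5 25.2 | 72 4 0.5 26.2 | 76 5 0.0 17.5 | 80 6 0.17 21.4 | 84 4 0.5 17.1 | 88 4 0.75 17.2 | 92 6 0.67 18.2 | 96 9 0.67 18.0 | 100 5 0.8 19.8 | 104 3 1.0 20.0 | 108 9 0.78 20.2 | 112 6 0.83 22.9 | 116 5 0.2 26.3 | 120 3 0.33 23.6 | 124 2 0.0 24.3 | 128 1 0.0 26.7 | 132 0 0 0 | 136 0 0 0 | 140 0 0 0 | 144 0 0 0 | 148 0 0 0 | 152 0 0 0 | 156 0 0 0 | 160 0 0 0 | 164 0 0 0 | 168 0 0 0 | 172 0 0 0 | 176 0 0 0 | 180 0 0 0 | 184 0 0 0 | 188 0 0 0 | 192 0 0 0 |
```

```bash
cat > r2.py <<'E'
from h import *
import sys
np.set_printoptions(precision=3,suppress=True)
st=ctrl.get_state();o=np.array(st["tcp_pos"])+[0,0,7.3];M=Ro.from_rotvec(st["orientation"]).as_matrix();h=-M[:,0];h[2]=0;h/=np.linalg.norm(h);b=np.cross([0,0,1],h)
c=cap("top");P=cloud(c).reshape(-1,3);C=c["color"].reshape(-1,3).astype(int);Q=P-o;q=Q@h;l=Q@b;br=C[:,0]>C[:,2]+30
zlo,zhi=float(sys.argv[1]),float(sys.argv[2])
for k in range(40,190,6):
    m=(q>k)&(q<=k+6)&(abs(l)<32)&(Q[:,2]>zlo)&(Q[:,2]<zhi)
    if m.sum()>2: print(k+3,m.sum(),"br %.2f"%br[m].mean(),"l",np.percentile(l[m],[5,50,95]).round(1),"z",np.percentile(Q[m,2],[10,50,97]).round(1))
E
python3 r2.py -110 40
```

```text
61 41 br 0.12 l [-9.4 14.4 23.1] z [-32.3 -25.  -16.6]
67 63 br 0.37 l [-9.1  7.3 23.4] z [-26.2 -15.5 -11.2]
73 47 br 0.98 l [-9.1  8.3 23.6] z [-26.2 -13.7  -9.9]
79 54 br 1.00 l [-13.9   6.4  23.5] z [-27.  -16.4 -11.3]
85 50 br 0.98 l [-14.7   7.4  22.9] z [-30.5 -19.5 -15.2]
91 52 br 0.96 l [-15.    9.3  23.4] z [-37.9 -22.9 -16.1]
97 54 br 0.94 l [-16.3   3.6  23.1] z [-36.  -24.5 -19.6]
103 51 br 0.94 l [-17.1   7.   23.8] z [-40.4 -28.  -22.6]
109 52 br 0.96 l [-15.2   7.6  23.6] z [-41.2 -29.1 -24.3]
115 50 br 0.94 l [-16.7   5.   23.3] z [-42.9 -32.5 -26.3]
121 47 br 0.87 l [-16.3   5.1  22.5] z [-44.  -35.5 -29.1]
127 28 br 0.54 l [-11.6   3.9  17.3] z [-42.6 -35.5 -32.2]
133 3 br 0.00 l [4.2 4.5 6.4] z [-54.  -39.9 -39.3]
139 10 br 0.00 l [-2.1  3.2  6. ] z [-61.3 -58.5 -53.6]
145 9 br 0.00 l [-2.5  2.4  5.8] z [-63.9 -61.2 -58.2]
151 9 br 0.00 l [-2.4  2.1  5.3] z [-66.2 -62.4 -60.9]
157 7 br 0.00 l [-1.3  2.1  4.7] z [-68.5 -66.6 -64.2]
```

step_arm(steps="-1 0 45 0 -0.03; -1 3 95 0 -0.08; -1 6.5 140 0 -0.12; -1 6.5 168 -20 -0.12; -1 6.5 168 -52 -0.12", squeeze=60)

```text
t: 23.42
tcp_pos: [576.2, 171.8, 155.5]
orientation: [-0.002, 3.138, 0.002]
contact_force: [-0.3, -0.9, -3.1]
gripper_width: 0.207
grip_force: 60.0
```

step_arm(steps="-1 0 0 0 0; -1 0 0 -5 0; -1 0 0 -13 0; -1 0 0 -21 0; -1 0 0 -28 0", squeeze=30)

```text
t: 24.05
tcp_pos: [575.2, 169.1, 126.1]
orientation: [0.003, 3.141, 0.0]
contact_force: [-0.1, 0.6, -4.2]
gripper_width: 0.209
grip_force: 30.0
```

step_arm(steps="-1 0 0 -7 0; -1 0 0 -14 0; -1 0 0 -21 0; -1 0 0 -28 0; -1 0 0 -35 0")

```text
t: 24.68
tcp_pos: [575.2, 169.4, 91.0]
orientation: [0.003, 3.142, 0.0]
contact_force: [-3.1, 0.3, 1.4]
gripper_width: 0.21
grip_force: 30.0
```

```bash
python3 g.py wrist; python3 r2.py -90 60
```

```text
[575.163 169.351  91.032] yaw -0.0016735792462182842 [-3.127  0.253  1.384] [0.063 0.123 0.005] 0.209799104063338 30.000003576278687
wrist rod 88 slope 3.10794902028895 deg 72.16412997327026 z@tcp rel -217.65600187328738 lat slope [  0.243 -13.523] qmax 65.92872624883941
wrist handle 2075 slope -0.16923181353433012 deg -9.605262323304437 z@tcp rel 17.256260332940343 lat slope [ 0.001 -0.49 ] qmax -13.021540280340183
127 24 br 0.88 l [-3.8  9.2 22.5] z [-15.2  -9.2  -5.5]
133 38 br 0.87 l [-14.6   5.6  22.9] z [-18.7 -10.9  -4. ]
139 16 br 0.19 l [-12.4   2.   15.9] z [-16.2 -11.5  -7.5]
145 4 br 0.00 l [-1.9  0.2  4.5] z [-29.9 -27.3 -26.3]
151 17 br 0.18 l [-5.9  2.8 10.5] z [-49.9 -29.5 -26.9]
157 65 br 0.46 l [-18.9   2.8  21.5] z [-71.8 -48.3 -28.5]
163 65 br 0.65 l [-25.3   2.9  27.4] z [-77.7 -44.1 -30.4]
169 65 br 0.85 l [-29.   -2.6  30.3] z [-61.8 -43.5 -34.3]
175 51 br 0.98 l [-27.8   2.8  28.1] z [-45.9 -43.4 -39.5]
181 54 br 1.00 l [-28.6  -2.4  28.2] z [-45.9 -43.6 -39.9]
187 60 br 0.95 l [-28.    0.4  28.5] z [-45.9 -42.7 -39.9]
```

step_arm(steps="-1 0 0 -7 0; -1 0 0 -14 0; -1 0 0 -21 0; -1 0 0 -28 0; -1 0 0 -30 0")

```text
t: 25.4
tcp_pos: [574.8, 169.2, 60.7]
orientation: [-0.003, -3.141, 0.0]
contact_force: [-2.9, 0.2, 1.0]
gripper_width: 0.209
grip_force: 30.0
```

```bash
python3 g.py wrist; python3 r2.py -30 60
```

```text
[574.828 169.178  60.655] yaw -0.0017786767099696465 [-2.931  0.153  0.972] [0.062 0.087 0.024] 0.20895097270344504 30.000117123126984
wrist handle 2134 slope 0.00582285911477747 deg 0.33362148145480575 z@tcp rel 16.78284508012497 lat slope [ 0.002 -0.426] qmax -13.015029580656147
115 14 br 0.86 l [-0.5 12.5 23. ] z [ 7.8 13.3 17.7]
121 37 br 0.95 l [-10.2   7.7  22.7] z [ 6.5 13.7 16.7]
127 44 br 0.91 l [-17.4   1.7  22.4] z [ 2.3 12.1 16.8]
133 42 br 0.79 l [-19.7   0.7  22.5] z [ 2.1 13.1 17.9]
139 27 br 0.00 l [-13.9   5.5  21.8] z [ 3.8 11.7 15.8]
145 4 br 0.00 l [-2.   1.4  4.7] z [-3.6 -1.6 -0.6]
151 16 br 0.31 l [-8.5  2.8 10.5] z [-21.1  -6.3   0.6]
157 48 br 0.56 l [-17.1   1.6  20. ] z [-27.1 -11.9   1.9]
163 51 br 0.73 l [-22.8   3.   26.5] z [-21.  -12.6  -0.3]
169 57 br 0.89 l [-28.3  -5.   28.5] z [-17.5 -13.8  -3.1]
175 52 br 0.96 l [-27.9   0.6  28.1] z [-16.  -13.9  -2.7]
181 53 br 1.00 l [-27.6   0.3  28.3] z [-17.  -13.8  -9.7]
187 61 br 0.98 l [-27.7   0.5  28.4] z [-15.9 -13.8 -10.4]
```

step_arm(steps="-1 0 0 2 0; -1 5 0 2 0; -1 10 0 2 0; -1 14 0 2 0; -1 18 0 2 0")

```text
t: 26.12
tcp_pos: [593.1, 169.2, 63.2]
orientation: [-0.003, -3.141, 0.0]
contact_force: [-1.0, -0.5, -3.2]
gripper_width: 0.21
grip_force: 30.0
```

```bash
python3 g.py wrist; python3 r2.py -9 60; python3 f.py
```

```text
[593.136 169.206  63.175] yaw -0.0018888125715823846 [-1.013 -0.505 -3.186] [ 0.008  0.501 -0.002] 0.20977842495127827 29.999732673168182
wrist handle 2136 slope -0.00441840784788226 deg -0.2531544744714898 z@tcp rel 16.817807532330967 lat slope [-0.001 -0.497] qmax -13.015628916032234
121 3 br 1.00 l [ 1.2  3.3 14.2] z [12.2 17.2 18.3]
127 30 br 0.83 l [-10.4   9.4  22.8] z [ 4.9 12.2 15.8]
133 23 br 0.57 l [-11.7   5.7  22.6] z [ 3.2 10.  13.4]
139 5 br 0.00 l [-1.7  2.9  4.9] z [-3.7 -3.   0.9]
145 8 br 0.00 l [-2.1  0.6  5.5] z [-3.9 -3.2 -0. ]
151 9 br 0.00 l [-2.   3.   5.6] z [-3.4 -2.9  2.6]
157 10 br 0.00 l [-1.9  2.   5.7] z [-5.4 -3.1  0.4]
163 9 br 0.22 l [-1.8  3.3  5.7] z [-6.4 -4.4 -1.3]
169 7 br 0.14 l [-1.8  0.9  5. ] z [-7.4 -5.4 -1.6]
175 3 br 1.00 l [1.1 3.3 3.4] z [-8.3 -6.3 -6.1]
tin ((764.8497924804688, 170.5303497314453), 37.84560012817383) [768.158 169.514  54.432]
[762.115 168.098  58.   ]
```

step_arm(steps="-1 0 0 15 0; -1 0 0 40 0; -1 0 0 70 0; -1 -5 -20 70 0; -1 -10 -60 70 0.05", squeeze=60)

```text
t: 26.9
tcp_pos: [582.6, 108.5, 133.5]
orientation: [-0.081, 3.14, -0.001]
contact_force: [0.6, -0.8, -2.8]
gripper_width: 0.206
grip_force: 60.0
```

step_arm(steps="-1 -7 -40 0 0.04; -1 -14.5 -80 0 0.07; -1 -14.5 -107 0 0.07; -1 -14.5 -107 0 0.07; -1 -14.5 -107 0 0.07")

```text
t: 27.52
tcp_pos: [567.9, 2.0, 132.7]
orientation: [0.184, -3.135, -0.0]
contact_force: [0.2, 0.1, -3.6]
gripper_width: 0.208
grip_force: 60.0
```

```bash
python3 g.py wrist; python3 r2.py -40 60; python3 k.py scene | head -4
```

```text
[567.858   1.983 132.701] yaw 0.1175091381390695 [ 0.2    0.079 -3.576] [0.066 0.147 0.005] 0.20777385241511226 59.99883592128754
wrist handle 2132 slope -0.001149869713594757 deg -0.06588265254221762 z@tcp rel 16.943786311352085 lat slope [-0.002 -0.576] qmax -13.008316624185872
55 7 br 0.00 l [ 2.9  6.6 10.9] z [-0.1  2.3  7.7]
61 13 br 0.00 l [ 2.1  6.7 13.5] z [-15.8  -0.3   5.5]
67 53 br 0.34 l [ 0.6 13.4 22.7] z [-8.1  6.1 16. ]
73 34 br 1.00 l [ 2.  12.5 23.1] z [ 2.2 12.9 17.7]
79 38 br 1.00 l [-0.4 13.  23.8] z [-2.3 13.5 18.5]
85 39 br 1.00 l [-2.  12.9 24.2] z [-0.9 12.5 16.9]
91 41 br 1.00 l [-4.  11.1 23.7] z [ 1.6 12.4 17.2]
97 44 br 1.00 l [-5.2 10.8 24.4] z [-1.5 13.6 17.2]
103 46 br 1.00 l [-7.9  9.9 24.3] z [ 2.9 13.1 17.3]
109 48 br 1.00 l [-11.5   8.   23.4] z [ 3.9 12.9 16.4]
115 47 br 1.00 l [-15.3   6.9  24.6] z [ 0.2 11.6 16.9]
121 56 br 0.98 l [-15.    7.6  23.6] z [-0.7 12.  16.7]
127 51 br 0.84 l [-18.2   5.1  23. ] z [ 2.8 10.9 16.9]
133 23 br 0.43 l [-9.5  3.2 18.3] z [ 4.4 10.6 15.3]
139 7 br 0.00 l [-0.1  1.9  5.2] z [-4.1 -2.4  0.4]
145 9 br 0.00 l [-0.8  3.4  5.8] z [-5. -2. -0.]
151 12 br 0.00 l [-2.4  1.7  5.6] z [-4.5 -2.8 -1.1]
157 11 br 0.00 l [-2.1  3.6  6.2] z [-6.8 -4.3 -0.5]
163 10 br 0.00 l [-1.3  2.   5.5] z [-4.6 -4.  -1.1]
169 8 br 0.00 l [-1.7  2.4  4.8] z [-6.1 -3.8 -3.3]
175 4 br 0.00 l [0.  1.5 3.3] z [-5.7 -4.6 -2.8]
scene 1333
base 971 9.905812891304077 ((652.2965087890625, 10.9910888671875), (141.5732879638672, 78.29814147949219), 6.3464765548706055)
 fork -1 265 q [-62.5 -57.6 -51.9] l [-24.6 -11.9   9.3] ztop [85.6 88.1]
   z 40 31 [0 5 3 2 5 4 3 2 5 2 0 0 0 0]
```

step_arm(steps="-1 0.5 0 -12 0; -1 0.5 0 -25 0; -1 0.5 0 -36 0; -1 0.5 0 -42 0; -1 0.5 0 -46 0", squeeze=50)

```text
t: 28.3
tcp_pos: [569.0, 2.3, 86.8]
orientation: [0.186, -3.135, -0.0]
contact_force: [-0.6, 0.2, -3.3]
gripper_width: 0.205
grip_force: 50.0
```

step_arm(steps="-1 0 0 -2 0; -1 0 0 -4 0; -1 0 0 -6 0; -1 0 0 -8 0; -1 0 0 -10 0")

```text
t: 28.92
tcp_pos: [569.2, 2.3, 77.4]
orientation: [-0.186, 3.136, -0.0]
contact_force: [-0.4, -0.8, -3.9]
gripper_width: 0.21
grip_force: 50.0
```

step_arm(steps="-1 0 0 -1.6 0; -1 0 0 -3.2 0; -1 0 0 -4.8 0; -1 0 0 -6.4 0; -1 0 0 -8 0", squeeze=40)

```text
t: 29.55
tcp_pos: [569.2, 2.3, 69.4]
orientation: [-0.186, 3.136, -0.0]
contact_force: [0.1, 0.4, -3.1]
gripper_width: 0.209
grip_force: 40.0
```

step_arm(steps="-1 0 0 -1 0; -1 0 0 -2 0; -1 0 0 -3 0; -1 0 0 -4 0; -1 0 0 -4 0")

```text
t: 30.18
tcp_pos: [569.3, 2.3, 65.7]
orientation: [-0.186, 3.136, -0.0]
contact_force: [-1.7, -0.4, -2.1]
gripper_width: 0.208
grip_force: 40.0
```

step_arm(steps="-1 0 0 -0.5 0; -1 0 0 -1 0; -1 0 0 -1.5 0; -1 0 0 -2 0; -1 0 0 -2 0", squeeze=30)

```text
t: 30.8
tcp_pos: [569.3, 2.3, 63.6]
orientation: [-0.186, 3.136, -0.0]
contact_force: [-1.5, -0.7, 0.6]
gripper_width: 0.208
grip_force: 30.0
```

```bash
python3 g.py wrist; python3 r2.py -12 60|tail -8
```

```text
[569.33    2.267  63.618] yaw 0.11818396751846749 [-1.522 -0.699  0.566] [0.08  0.023 0.018] 0.2082873480136947 30.000045597553253
wrist handle 2143 slope 0.0173320586945428 deg 0.9929543935150582 z@tcp rel 16.9098747659894 lat slope [-0.002 -0.526] qmax -13.020307929120756
133 25 br 0.28 l [-13.4   5.6  22.4] z [ 4.7 12.5 17. ]
139 5 br 0.00 l [-0.4  3.6  5.7] z [-0.6  0.6  3.7]
145 10 br 0.00 l [-2.3  1.1  5.5] z [-1.5  0.4  3.3]
151 77 br 0.74 l [-16.6   4.7  23.5] z [-7.6  6.1 20.7]
157 26 br 0.15 l [-19.2   0.6  23.7] z [-2.7 10.  18.5]
163 10 br 0.00 l [-1.6  3.   5.7] z [-1.6 -0.5  2.3]
169 7 br 0.00 l [-2.   1.9  4.8] z [-2.6 -2.1 -1.1]
175 4 br 0.00 l [-0.8  1.4  3. ] z [-4.8 -2.7 -1.1]
```

step_arm(steps="-1 0 0 -0.4 0; -1 0 0 -0.8 0; -1 0 0 -1.2 0; -1 0 0 -1.2 0; -1 0 0 -1.2 0", squeeze=22)

```text
t: 31.52
tcp_pos: [569.2, 2.3, 62.3]
orientation: [-0.186, 3.136, -0.0]
contact_force: [-0.9, -0.7, 0.5]
gripper_width: 0.21
grip_force: 22.0
```

step_arm(steps="-1 0 0 -0.4 0; -1 0 0 -0.8 0; -1 0 0 -0.8 0; -1 0 0 -0.8 0; -1 0 0 -0.8 0")

```text
t: 32.15
tcp_pos: [569.2, 2.3, 61.5]
orientation: [-0.186, 3.136, -0.0]
contact_force: [-1.4, 0.3, 1.6]
gripper_width: 0.21
grip_force: 22.0
```

```bash
python3 g.py wrist; python3 r2.py -12 60|tail -7
```

```text
[569.176   2.288  61.548] yaw 0.11827226685949967 [-1.447  0.288  1.632] [0.073 0.151 0.   ] 0.21023535230243584 22.000333070755005
wrist handle 2131 slope 0.024158123565152987 deg 1.3838893436287358 z@tcp rel 16.710743546970797 lat slope [-0.001 -0.428] qmax -13.000936711663867
139 6 br 0.00 l [-1.2  2.1  5.9] z [-0.4  0.9  4.4]
145 8 br 0.00 l [-1.4  2.   5.3] z [-1.   1.9  3.5]
151 82 br 0.71 l [-17.5   2.5  23.4] z [-6.8  7.  23.1]
157 27 br 0.22 l [-16.7   1.7  23.6] z [-0.9 11.8 20.8]
163 9 br 0.00 l [-1.8  3.2  5.1] z [-1.9  1.2  4. ]
169 8 br 0.00 l [-1.9  1.5  5.1] z [-1.7  1.4  3.3]
175 5 br 0.00 l [-0.6  1.4  3.1] z [-2.6 -1.1  0.2]
```

step_arm(steps="-1 0 0 -0.4 0; -1 0 0 -0.4 0; -0.5 0 0 -0.4 0; -0.4 0 0 -0.4 0; -0.3 0 0 -0.4 0", squeeze=15)

```text
t: 32.88
tcp_pos: [569.1, 2.3, 60.9]
orientation: [0.186, -3.136, -0.0]
contact_force: [0.3, 0.3, -0.0]
gripper_width: 0.33
grip_force: 0.0
```

step_arm(steps="0 0 0 0 0; 0 0 0 0 0; 0 0 0 0 0; 0 0 0 0 0; 0 0 0 0 0")

```text
t: 33.5
tcp_pos: [569.2, 2.3, 61.1]
orientation: [-0.186, 3.136, -0.0]
contact_force: [-0.0, -0.7, 0.7]
gripper_width: 0.503
grip_force: 0.0
```

```bash
python3 g.py wrist; python3 r2.py -12 60|sed -n '1,40p'
```

```text
[569.16    2.27   61.067] yaw 0.11819340260893811 [-0.002 -0.728  0.669] [ 0.048 -0.     0.036] 0.5028239696381241 0.0
wrist handle 2151 slope 0.026894611280786913 deg 1.5405763463657065 z@tcp rel 17.104663116401483 lat slope [ 0.002 -0.407] qmax -13.015480429460823
55 7 br 0.00 l [ 7.4  9.7 11.5] z [0.  2.7 7.8]
61 3 br 0.00 l [ 6.2  9.2 10.9] z [0.4 0.8 3.2]
67 35 br 0.37 l [ 5.7 13.9 23. ] z [-8.4  7.8 17.8]
73 27 br 1.00 l [ 5.6 14.5 23.9] z [ 4.8 13.1 20.9]
79 28 br 1.00 l [ 4.6 15.6 24.6] z [ 0.7 13.  19.6]
85 32 br 1.00 l [ 1.9 14.3 24.4] z [ 0.7 15.2 22.1]
91 28 br 1.00 l [ 0.6 13.4 24.4] z [ 4.4 15.5 21.1]
97 32 br 1.00 l [-2.1 12.8 23.6] z [ 4.2 16.4 21.4]
103 39 br 1.00 l [-3.7 11.1 24.1] z [ 2.4 16.1 20.2]
109 36 br 1.00 l [-7.2 10.2 23.4] z [ 6.4 17.  20.9]
115 41 br 1.00 l [-8.3  7.6 23.7] z [ 7.2 16.5 21.5]
121 43 br 1.00 l [-13.9   9.1  24.5] z [ 3.5 14.7 21.3]
127 48 br 0.85 l [-15.1   6.2  24.3] z [ 6.6 16.5 22.2]
133 22 br 0.18 l [-13.2   5.1  20.3] z [ 8.4 14.3 18. ]
139 4 br 0.00 l [-1.3  3.3  5.9] z [-1.2  1.3  2.6]
145 12 br 0.00 l [-2.   1.7  5.6] z [1.7 2.6 4.6]
151 76 br 0.75 l [-18.2   4.5  23.6] z [-6.3  7.4 21.9]
157 29 br 0.24 l [-16.6  -0.9  23.4] z [ 1.5 12.7 20.5]
163 9 br 0.00 l [-1.3  3.2  5.8] z [2.  2.6 5.2]
169 8 br 0.00 l [-1.8  1.1  4.7] z [0.2 1.3 2.5]
175 5 br 0.00 l [-0.7  2.   4.2] z [-1.1  0.9  2.9]
```

step_arm(steps="0.2 0 0 0 0; 0.2 0 0 10 0; 0.2 0 0 50 0; 0.2 0 0 100 0; 0.2 -40 0 140 0")

```text
t: 34.22
tcp_pos: [530.6, 2.1, 204.5]
orientation: [-0.186, 3.133, -0.001]
contact_force: [-0.4, 0.4, 1.2]
gripper_width: 0.599
grip_force: 0.0
```

step_arm(steps="0.2 -60 60 20 0; 0.2 -60 120 20 0; 0.2 -60 150 20 0; 0.2 -60 150 20 0; 0.2 -60 150 20 0")

```text
t: 34.85
tcp_pos: [469.2, 152.0, 221.4]
orientation: [-0.186, 3.136, -0.001]
contact_force: [0.2, 0.4, 0.5]
gripper_width: 0.6
grip_force: 0.0
```

```bash
python3 - <<'E'
from h import *
np.set_printoptions(precision=1,suppress=True)
o=np.array([662,14,0]);h=np.array([np.cos(.119),np.sin(.119),0]);b=np.array([-h[1],h[0],0])
for n in("top","scene"):
    c=cap(n);P=cloud(c).reshape(-1,3);C=c["color"].reshape(-1,3).astype(int);Q=P-o;q=Q@h;l=Q@b;br=C[:,0]>C[:,2]+30
    m=(abs(q)<170)&(abs(l)<30)&(P[:,2]>55)&(P[:,2]<125)
    for k in range(-140,90,10):
        s=m&(q>k)&(q<=k+10)
        if s.sum()>4: print(n,k+5,s.sum(),"%.2f"%br[s].mean(),"l",np.percentile(l[s],[5,50,95]),"z",np.percentile(P[s,2],[50,97]))
E
```

```text
top -135 6 1.00 l [-7.3 -5.8 -4.1] z [76.3 79. ]
top -125 12 1.00 l [-8.6 -5.  -2.7] z [77.2 79.5]
top -115 11 1.00 l [-6.9 -4.3 -1.2] z [79.  80.1]
top -105 16 1.00 l [-8.7 -4.3  0. ] z [76.5 82.5]
top -95 17 1.00 l [-7.  -2.2  1.2] z [77.1 78.8]
top -85 22 1.00 l [-8.6 -1.6  3.6] z [77.2 81.5]
top -75 26 1.00 l [-7.2 -0.3  6.7] z [77.5 80.7]
top -65 21 0.33 l [-6.9 -0.   7.3] z [72.6 79.9]
top -55 57 0.54 l [-19.7  -0.9  21.2] z [74.9 89.3]
top -45 50 0.60 l [-18.    0.5  22.8] z [78.6 89.8]
top -35 32 0.00 l [-7.6  1.6 10.6] z [72.6 77.7]
top -25 105 0.52 l [-17.    4.1  22. ] z [79.3 88.1]
top -15 81 0.95 l [-17.9   5.9  22.9] z [84.8 89. ]
top -5 74 0.99 l [-18.    4.2  23. ] z [84.2 89.2]
top 5 83 0.96 l [-17.3   6.2  23.5] z [83.8 89.7]
top 15 78 0.99 l [-17.5   5.1  23.7] z [84.3 89.6]
top 25 77 0.97 l [-17.7   3.8  23.5] z [83.9 90. ]
top 35 67 0.69 l [-16.4   7.5  22.7] z [82.7 89.3]
top 45 14 0.07 l [-9.6  1.8  9.5] z [72.8 83.9]
top 55 86 0.66 l [-18.2   2.4  22.2] z [74.3 90.6]
top 65 37 0.16 l [-16.4   0.4  22.8] z [77.6 90.7]
top 75 11 0.00 l [-1.3  1.2  4.6] z [70.5 7
[... 477 characters left out ...]
] z [72.8 87.6]
scene -45 43 0.00 l [-7.3  0.2  7. ] z [71.8 76.3]
scene -35 142 0.09 l [-20.7  -1.8  16.7] z [74.6 85. ]
scene -25 103 0.83 l [-24.1  -7.6  17.6] z [82.2 86.5]
scene -15 83 0.96 l [-23.8  -4.6  17.2] z [83.3 87.7]
scene -5 81 0.98 l [-23.7  -7.4  17.4] z [83.  87.1]
scene 5 88 0.98 l [-23.9  -6.1  17.2] z [83.3 87.5]
scene 15 83 0.99 l [-24.4  -5.2  17. ] z [83.5 87.4]
scene 25 78 0.92 l [-23.6  -4.7  18.6] z [82.9 87.9]
scene 35 23 0.91 l [-23.8  -9.2  13.9] z [81.7 85.9]
scene 45 17 0.41 l [-22.1 -11.   18.6] z [76.5 89.6]
scene 55 156 0.58 l [-22.   -3.4  20. ] z [74.1 88.6]
scene 65 10 0.00 l [-3.9 -1.9  2.5] z [69.4 71.8]
scene 75 9 0.00 l [-4.1 -2.1  1.6] z [68.  69.2]
```

```bash
python3 -c "
from station import ctrl
print(ctrl.close_job())"
```

```text
the job is handed in; nothing more can be done
None
```

The job is handed in with the roller hanging clear between both forks of the stand, axle level and released. It may still be judged failed: when I loosened the grip to level the axle, it dropped about 24° tip-down and the rod seems to have rested on the far fork for about a second, likely with more than the allowed 1 N.

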